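# Clip the muddler into the steriliser door

## Robot

A 6-joint arm with a two-finger parallel gripper is mounted at the origin on the work surface. World frame = base frame: x ahead of the robot, y to its left, z up, the work surface at z = 0. Lengths are in mm, angles in degrees, forces in N, time in s.
With the tool pointing down it reaches from about 325 to 900 mm from the base axis. Payload 3.5 kg.
Tool frame: the origin (TCP) lies between the finger pads; the fingertips stand 11 mm ahead of it and the grasp point (between the pads) lies 8 mm behind it; z points along the fingers, y is the line along which they close (so a half turn about z gives the same grasp; the last joint's range is limited). The gripper opens to 85 mm and grips with 20 to 120 N. Pads are 22 mm wide; open, the fingers measure 114 mm over their backs; the gripper's body (76 mm by 85 mm) begins 54 mm behind the grasp point. The pads swing forward as they close: fully open they stand 13 mm farther back than shut.
Start: joints at [70.737, 15.837, -1.513, 72.651, 0, 84.076], TCP at [144.196, 608.136, 242.313] pointing down, gripper open.
Joint ranges: [-178.77, 178.77], [-48.84, 107.48], [-61.69, 71.31], [-111.58, 123.2], [-90, 87.43], [-180, 180]. Speed limits (degrees/s): [147.25, 147.25, 180, 180, 180, 180].

## Interface

Orientations are given as [roll, pitch, yaw] about the fixed x, y, z axes, in that order (R = Rz(yaw) Ry(pitch) Rx(roll)).
In Python, from station import robot gives the robot as it stands.
- The arm moves only by the tool move_arm, never from a script. Its argument "moves" is a list of rows, each an object with "jaw": the opening, from 0 (shut) to 1 (fully open); "slide": the shift along the tool's x, y, z each as a share of 300 mm, from -1 to 1, a list of three; "yaw": the turn about the tool's z as a share of 30 degrees, from -1 to 1. A call has 1 to 20 rows; each row is the pose to reach, as a shift and turn from the pose commanded when the call began, along the tool's axes at that moment; what a row does not reach only later rows make up. A row lasts 1/8 s, in which the tool goes at most 62.5 mm and 10.7 degrees, less where a joint would pass 70% of its speed; a pose out of reach is approached as far as the arm can. A call with a number of a shift or a turn outside -1 to 1 is refused whole. A call with a gripper value outside its range is refused whole. The fingers move at their own pace and stop on an object; "newtons" is the grip in N (left out, the last holds). Time passes only in rows, so rows that repeat a pose let the fingers close. It gives the time, the measured TCP pose, the force, the opening and the grip force at its end, in the units of the state.
- robot.get_state(): the state, without advancing time (a new reading comes with each control period).
- robot.get_image(name): name is "scene" or "top" or "wrist"; returns a dict with "color" (384x512x3 uint8, blue, green, red), "fx", "fy", "cx", "cy" (pixels), "distortion" ([k1, k2, p1, p2, k3] as OpenCV has them; the pictures are not rectified), "xyz" and "attitude" of the camera in the world. Camera axes: x right, y down, z forward; pixel columns grow to the right and rows downward; lengths in mm; the calibration is good to about 2 mm. A picture is of the moment at which its call begins. There is no depth.
- robot.hand_in(): hands the job in; it is judged then, once.
The state is a dict: "time": time; "joint_pos": joint angles; "qvel": joint speeds; "tau": joint torques, N m; "tcp_pos": TCP position; "eef_rot": TCP orientation; "contact_force": force on the tool from outside, world axes, zero at the start; "wrist_torque": the same for the moment, N m; "gripper_width": finger opening in mm; "grip_force": force on a finger pad.
Only numpy, scipy, OpenCV 4.12 (cv2) and the standard library are available. Lean on these libraries where they do the work, as an engineer would, in place of code of your own. Each camera call takes 0.05 s, during which the arm holds its last target. There are 200 camera calls.

## Task

Put the copper bar muddler away in the tool steriliser: pull the drop-down door all the way down, press the muddler lengthwise into the two fork clips on the inside of the door until both orange jaws have snapped back over it, let go of it, then push the door up until it is fully shut with the muddler still clipped in. Leave the cups, jug, bottle, tamper and portafilter where they are.

Things in the scene. Friction and masses are not known exactly. Their poses are not given: they have to be found in the camera images.
- muddler: copper-coloured bar muddler: round shaft 18 mm thick, black rubber end caps 24 mm thick and 18 mm long, 180 mm over all, both ends alike, about 0.15 kg. Origin at its middle on its axis; x runs along it. It starts level in two V notches of a wooden rest, axis 43 mm above the counter; the notch posts stand 50 mm either side of its middle (14 mm wide, 52 mm high): grasp it between them
- rest: the muddler's dark wooden rest: foot 160 x 60 x 8 mm, fixed to the counter; origin under its centre, x along the muddler
- steriliser: tool steriliser, a fixed cabinet 280 mm wide (y), clear sides: origin on the counter under the door's hinge line, +x into it (200 mm deep), front to -x. The steel roof (underside 280, top 292 mm above the counter) overhangs the front: its lip is at x = -47 mm (35 mm ahead of the shut door's outer face), so a hand working behind the handle or over the clips must lean back, away from it
- door (a joint): white drop-down door's angle: 0 shut (upright), 1.571 fully open (level). Panel 280 mm wide, 145 mm tall, 12 mm thick, hinged along its lower edge 70 mm above the counter. The hinge is stiff: the door stays where it is left; moving it takes up to about 10 N at its free edge
- door_hinge (a point): on the hinge line, mid-width, 70 mm above the counter, in the plane of the door's inner face. The frame turns with the door: x = inner face's normal (into the cabinet when shut, up when open), y along the hinge, z from hinge to free edge. The panel fills x -12 to 0, y -140 to 140, z 1 to 146 mm
- door_edge (a point): middle of the door's free (upper) edge, mid-thickness; frame as door_hinge
- door_handle (a point): middle of the black handle bar on the door's outer face: 10 mm thick, 100 mm long along y, 112 mm from the hinge line, 38 mm free gap between bar and door; posts at its ends; frame as door_hinge. With the door fully open the bar is under it, 10 mm above the counter. The outer face is bare more than 60 mm from mid-width
- clip (a point): where the muddler's middle must sit (36 mm off the inner face, 85 mm from the hinge line); frame as door_hinge, the muddler lies along y. Two grey fork clips, 16 mm wide, 60 mm tall, stand 48 mm either side (80 mm free between); each has a seat, a flared wall on the hinge side and an orange sprung jaw on the free-edge side. Press in along -x (down, door open)
- keeper (a joint): angle of the two orange jaws (they move together): 0 at rest, over the seated muddler; about 0.07 while the shaft passes, which takes about 10 N in all
- tamper: dark steel tamper standing on the rubber mat, 58 mm across, 80 mm tall; origin under its centre. To be left alone
- portafilter: portafilter lying on the rubber mat, steel basket 68 mm across and 30 mm tall, black handle 110 mm long towards its -x; origin under its centre. To be left alone
- cup_a: white mug 72 mm across, 60 mm tall, on the steriliser's roof; origin under its centre. To be left alone
- cup_b: blue mug 72 mm across, 60 mm tall, on the steriliser's roof; origin under its centre. To be left alone
- cup_c: brown cup 76 mm across, 55 mm tall, on the counter; origin under its centre. To be left alone
- jug: steel milk jug 84 mm across, 110 mm tall, on the counter; origin under its centre. To be left alone
- spray: clear bottle with a red cap, 66 mm across, 170 mm tall, on the counter; origin under its centre. To be left alone
Things that resemble listed ones, but are neither listed nor needed, are in the scene too. There is more than one size of the muddler; the one meant has the size given above.

How it is judged:
By the outcome, as a careful person would: the job done as asked, in the order asked, and still so for the second after the job is handed in, with the robot touching nothing.
It also fails if it takes over 72 s, if anything falls off the work surface, if the arm or the gripper's body presses on something with over 40 N, if the wrist force passes 120 N, or if a joint passes its speed limit or range.

## Working session

There is one attempt and no reset: what is moved stays moved. The work goes in short steps, Python scripts to look and compute and a tool call to move; the robot and the scene stay as the last step left them, time stands still between calls to the robot, and variables do not carry over. Pictures are saved under pics/ and viewed, at most 10 in all, crops included, and the job is handed in when it is done.

Besides the shell and the picture viewer there is one more tool, called after "Emit:" in YAML: its name, and indented under it one key for each argument. move_arm: Moves the arm, as the interface text tells. Shift numbers are shares of 300 mm and turn numbers shares of 30 degrees, none past 1 either way. Its arguments: {"type":"object","properties":{"moves":{"type":"array","items":{"type":"object","properties":{"jaw":{"type":"number"},"slide":{"type":"array","items":{"type":"number","minimum":-1,"maximum":1}},"yaw":{"type":"number","minimum":-1,"maximum":1}}}},"newtons":{"type":"number"}},"required":["moves"]}

```bash
ls; mkdir -p pics
python3 - <<'E'
from station import robot
import cv2,numpy as np
s=robot.get_state();print({k:np.round(v,2).tolist() for k,v in s.items()})
for n in("scene","top"):
    d=robot.get_image(n);cv2.imwrite(f"pics/{n}0.png",d["color"])
    print(n,{k:(np.round(v,4).tolist() if k!="color" else 0) for k,v in d.items()})
E
```

```text
pics
{'time': 0.0, 'joint_pos': [70.74, 15.88, -1.6, 72.65, 0.0, 84.08], 'qvel': [0.01, 0.03, 0.0, -0.02, 0.04, -0.1], 'tau': [0.0, -44.55, 29.52, 0.02, 0.0, -0.0], 'tcp_pos': [143.94, 607.42, 241.14], 'eef_rot': [-179.87, -0.02, 166.66], 'contact_force': [-0.63, -0.43, 0.21], 'wrist_torque': [0.06, 0.09, -0.01], 'grip_force': 0.0, 'gripper_width': 85.22}
scene {'color': 0, 'fx': 476.4538, 'fy': 476.4538, 'cx': 264.4107, 'cy': 184.9938, 'distortion': [-0.0014, 0.0, 0.0, 0.0, 0.0], 'xyz': [-40.014, 16.2995, 1899.6716], 'attitude': [-161.5973, -0.4474, -87.708]}
top {'color': 0, 'fx': 355.0829, 'fy': 355.0829, 'cx': 262.1992, 'cy': 195.9218, 'distortion': [-0.0297, 0.0, 0.0, 0.0, 0.0], 'xyz': [324.0548, 4.5034, 1206.0033], 'attitude': [-169.1821, -0.9715, -89.8104]}
```

View pics/scene0.png

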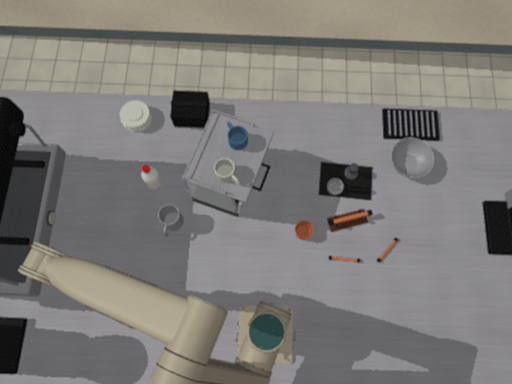

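View pics/top0.png

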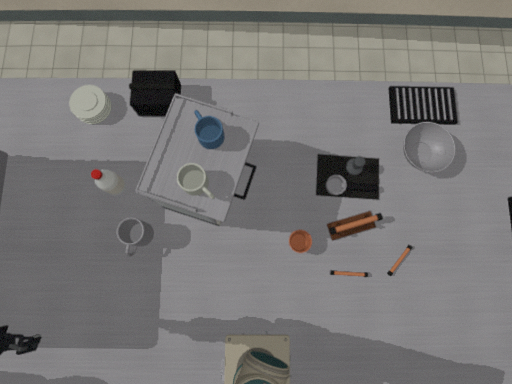

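```bash
cat > h.py <<'E'
import numpy as np,cv2
from scipy.spatial.transform import Rotation as R
from station import robot
def K(d): return np.array([[d["fx"],0,d["cx"]],[0,d["fy"],d["cy"]],[0,0,1]])
def rot(a): return R.from_euler('xyz',a,degrees=True).as_matrix()
def ray(d,p):
    u=cv2.undistortPoints(np.array([[p]],float),K(d),np.array(d["distortion"]))[0,0]
    return np.array(d["xyz"],float),rot(d["attitude"])@np.array([u[0],u[1],1.])
def plane(d,p,z):
    o,v=ray(d,p);return o+v*(z-o[2])/v[2]
def tri(a,p,b,q):
    o,v=ray(a,p);r,w=ray(b,q)
    t=np.linalg.lstsq(np.c_[v,-w],r-o,rcond=None)[0]
    A=o+t[0]*v;B=r+t[1]*w;return (A+B)/2,np.linalg.norm(A-B)
def proj(d,P):
    M=rot(d["attitude"]).T;rv=cv2.Rodrigues(M)[0]
    return cv2.projectPoints(np.array(P,float).reshape(-1,3),rv,-M@np.array(d["xyz"],float),K(d),np.array(d["distortion"]))[0][:,0]
E
python3 - <<'E'
from h import *
im={n:robot.get_image(n) for n in("scene","top")}
for n,d in im.items():
    hsv=cv2.cvtColor(d["color"],cv2.COLOR_BGR2HSV)
    m=cv2.inRange(hsv,(3,100,110),(18,255,255))
    c,_=cv2.findContours(m,0,2)
    for k in c:
        if cv2.contourArea(k)<25: continue
        r=cv2.minAreaRect(k);b=cv2.boxPoints(r)
        e=sorted([(b[0]+b[1])/2,(b[1]+b[2])/2,(b[2]+b[3])/2,(b[3]+b[0])/2],key=lambda q:-np.linalg.norm(q-r[0]))[:2]
        for z in(9,43):
            P=[plane(d,x,z) for x in e]; print(n,np.round(r[0]),z,np.round((P[0]+P[1])/2),"copper len",np.round(np.linalg.norm(P[0]-P[1])),"wid",np.round(min(r[1])*(d["xyz"][2]-z)/d["fx"]/.95,1),np.round(np.degrees(np.arctan2(*(P[1]-P[0])[1::-1])),1))
a=cv2.resize(im["scene"]["color"][90:280,170:420],None,fx=3,fy=3,interpolation=cv2.INTER_CUBIC)
b=cv2.resize(im["top"]["color"][80:290,120:430],None,fx=2.5,fy=2.5,interpolation=cv2.INTER_CUBIC)
cv2.imwrite("pics/s1.png",a);cv2.imwrite("pics/t1.png",b)
E
```

```text
scene [344. 259.] 9 [ 293. -302.    9.] copper len 96.0 wid 10.2 -92.9
scene [344. 259.] 43 [ 287. -297.   43.] copper len 95.0 wid 10.0 -92.9
scene [387. 249.] 9 [ 338. -476.    9.] copper len 98.0 wid 12.0 140.5
scene [387. 249.] 43 [ 331. -467.   43.] copper len 97.0 wid 11.8 140.5
scene [304. 230.] 9 [ 424. -156.    9.] copper len 49.0 wid 71.0 -134.2
scene [304. 230.] 43 [ 416. -153.   43.] copper len 48.0 wid 69.7 -134.2
scene [350. 217.] 9 [ 467. -331.    9.] copper len 144.0 wid 20.3 106.6
scene [350. 217.] 43 [ 458. -325.   43.] copper len 141.0 wid 19.9 106.6
top [349. 273.] 9 [ 293. -304.    9.] copper len 100.0 wid 11.6 -93.1
top [349. 273.] 43 [ 294. -295.   43.] copper len 97.0 wid 11.3 -93.1
top [400. 260.] 9 [ 339. -477.    9.] copper len 99.0 wid 12.8 140.0
top [400. 260.] 43 [ 338. -464.   43.] copper len 96.0 wid 12.4 140.0
top [300. 241.] 9 [ 400. -142.    9.] copper len 75.0 wid 75.3 -135.1
top [300. 241.] 43 [ 397. -138.   43.] copper len 73.0 wid 73.1 -135.1
top [356. 223.] 9 [ 461. -336.    9.] copper len 149.0 wid 19.0 106.6
top [356. 223.] 43 [ 457. -326.   43.] copper len 145.0 wid 18.5 106.6
```

View pics/t1.png

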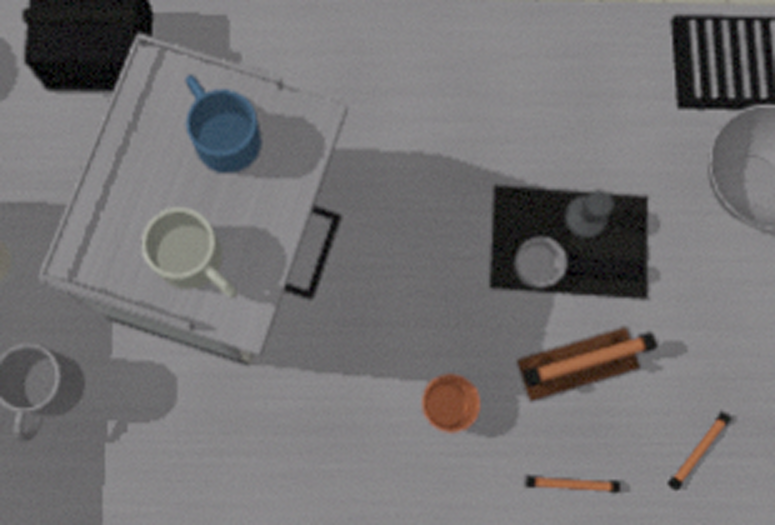

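Run:
```python
from h import *
T=robot.get_image("top");S=robot.get_image("scene")
c=[np.array(p)/2.5+[120,80] for p in[(347,105),(250,360),(40,275),(137,38)]]
P=[plane(T,p,292) for p in c]
print("roof",np.round(P)[:,:2].tolist(),[round(np.linalg.norm(P[i]-P[i-3])) for i in range(4)])
for n,d in(("top",T),("scene",S)):
    k=d["color"].max(2)<45
    m=np.zeros(k.shape,np.uint8);h=(slice(155,205),slice(225,262)) if n=="top" else (slice(155,200),slice(245,275))
    m[h]=k[h]*255
    c=max(cv2.findContours(m,0,2)[0],key=len)
    # outermost bar: fit line to pixels at max along outward direction
    r=cv2.minAreaRect(c);b=cv2.boxPoints(r);print(n,np.round(b,1).tolist())
    for q in b: print("  ",np.round(plane(d,q,182)))
cv2.imwrite("pics/s2.png",cv2.resize(S["color"][100:225,175:285],None,fx=4.5,fy=4.5,interpolation=cv2.INTER_CUBIC))
```

```text
roof [[704.0, -0.0], [424.0, 98.0], [512.0, 321.0], [781.0, 233.0]] [297, 239, 283, 246]
top [[233.8000030517578, 195.60000610351562], [245.60000610351562, 162.39999389648438], [255.89999389648438, 166.0], [244.10000610351562, 199.1999969482422]]
   [520.  71. 182.]
   [622.  38. 182.]
   [611.   7. 182.]
   [510.  41. 182.]
scene [[252.8000030517578, 187.5], [262.29998779296875, 163.3000030517578], [269.3999938964844, 166.10000610351562], [260.0, 190.3000030517578]]
   [520.  69. 182.]
   [619.  38. 182.]
   [609.  10. 182.]
   [510.  42. 182.]
```

View pics/s2.png

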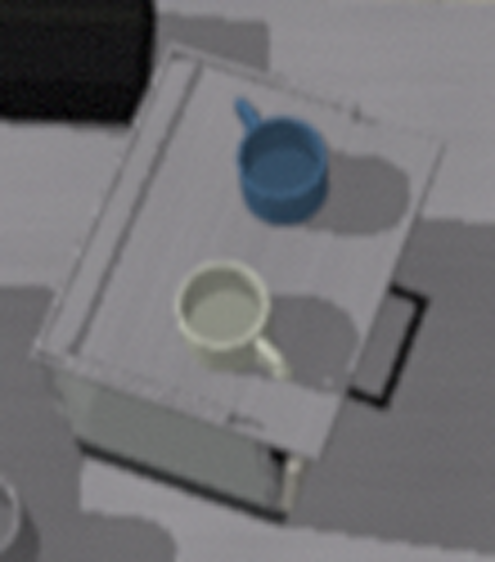

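Run:
```python
from h import *
im={n:robot.get_image(n) for n in("scene","top","wrist")}
for n in("scene","top"):
    print(n,np.round(proj(im[n],[[144,608,242],[144,608,400],[0,0,0],[0,0,300]])).tolist())
w=im["wrist"];print({k:(np.round(v,3).tolist() if k!="color" else 0) for k,v in w.items()})
s=cv2.resize(im["scene"]["color"][150:350,0:130],(333,512),interpolation=cv2.INTER_CUBIC)
M=np.hstack([cv2.copyMakeBorder(w["color"][:, :, :],0,128,0,0,0)[:, 0:460],s]);cv2.imwrite("pics/m3.png",M[:, :793])
```

```text
scene [[90.0, 280.0], [73.0, 273.0], [265.0, 333.0], [266.0, 331.0]]
top [[23.0, 332.0], [-23.0, 346.0], [257.0, 367.0], [257.0, 403.0]]
{'color': 0, 'fx': 325.202, 'fy': 325.202, 'cx': 257.315, 'cy': 186.938, 'distortion': [-0.027, 0.0, 0.0, 0.0, 0.0], 'xyz': [78.436, 623.371, 373.62], 'attitude': [164.584, 0.04, 76.652]}
```

View pics/m3.png

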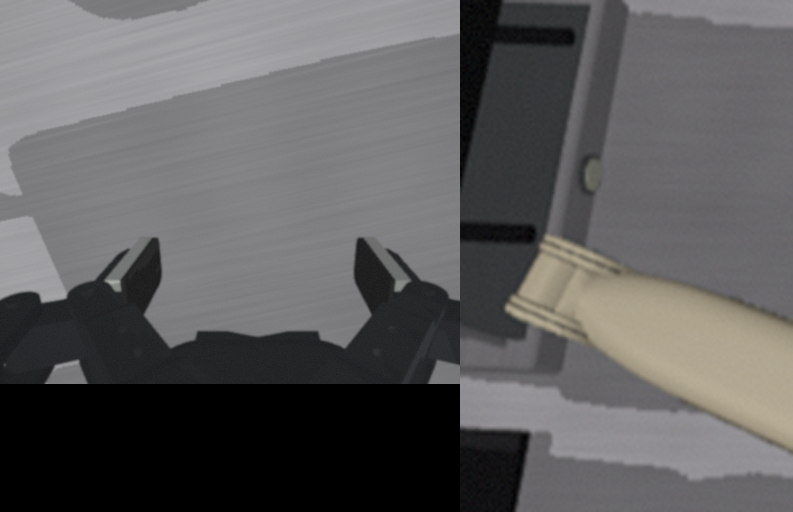

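Emit:
move_arm:
  moves:
    - {"slide": [-0.1, -0.05, -0.2], "jaw": 1}
    - {"slide": [-0.2, -0.1, -0.4], "jaw": 1}
    - {"slide": [-0.35, -0.25, -0.55], "jaw": 1}
    - {"slide": [-0.5, -0.45, -0.63], "jaw": 1}
    - {"slide": [-0.65, -0.62, -0.63], "jaw": 1}
    - {"slide": [-0.76, -0.8, -0.63], "jaw": 1}
    - {"slide": [-0.85, -1, -0.63], "jaw": 1}
    - {"slide": [-0.85, -1, -0.63], "jaw": 1}

```text
validation failed for argument at $.mo...
```

Emit:
move_arm:
  moves:
    - {"slide": [-0.15, -0.15, 0], "yaw": 0.08, "jaw": 1}
    - {"slide": [-0.31, -0.33, 0], "yaw": 0.16, "jaw": 1}
    - {"slide": [-0.46, -0.5, 0], "yaw": 0.16, "jaw": 1}
    - {"slide": [-0.62, -0.66, 0], "yaw": 0.16, "jaw": 1}
    - {"slide": [-0.78, -0.83, 0], "yaw": 0.16, "jaw": 1}
    - {"slide": [-0.93, -1, 0], "yaw": 0.16, "jaw": 1}
    - {"slide": [-0.93, -1, 0], "yaw": 0.16, "jaw": 1}
    - {"slide": [-0.93, -1, 0], "yaw": 0.16, "jaw": 1}

```text
time: 1.45
tcp_pos: [347.4, 250.2, 242.6]
eef_rot: [180.0, 0.0, 161.6]
contact_force: [-0.1, 0.8, 0.1]
gripper_width: 85.1
grip_force: 0.0
```

Run:
```python
from h import *
s=robot.get_state();print({k:np.round(v,1).tolist() for k,v in s.items()})
w=robot.get_image("wrist");cv2.imwrite("pics/w4.png",w["color"]);np.save("w4.npy",w,allow_pickle=True)
for n in("scene","top"):
    d=robot.get_image(n);np.save(n+"4.npy",d,allow_pickle=True)
```

```text
{'time': 1.4, 'joint_pos': [27.1, -4.5, -24.2, 70.3, -0.0, 45.5], 'qvel': [3.1, 0.5, 0.4, 0.1, 1.2, 1.3], 'tau': [-1.1, -25.0, 29.1, 0.0, -0.1, -0.1], 'tcp_pos': [347.4, 250.2, 242.6], 'eef_rot': [180.0, 0.0, 161.6], 'contact_force': [-0.1, 0.8, 0.1], 'wrist_torque': [0.0, 0.0, 0.0], 'grip_force': 0.0, 'gripper_width': 85.1}
```

View pics/w4.png

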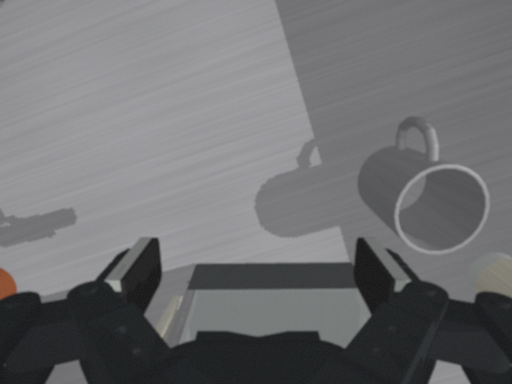

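Emit:
move_arm:
  moves:
    - {"slide": [0.0, -0.02, -0.2], "yaw": 0.0, "jaw": 1.0}
    - {"slide": [0.0, -0.1, -0.4], "yaw": 0.0, "jaw": 1.0}
    - {"slide": [-0.04, -0.25, -0.55], "yaw": 0.0, "jaw": 1.0}
    - {"slide": [-0.15, -0.4, -0.62], "yaw": 0.0, "jaw": 1.0}
    - {"slide": [-0.3, -0.55, -0.62], "yaw": 0.0, "jaw": 1.0}
    - {"slide": [-0.45, -0.7, -0.62], "yaw": 0.0, "jaw": 1.0}
    - {"slide": [-0.6, -0.8, -0.62], "yaw": 0.0, "jaw": 1.0}
    - {"slide": [-0.75, -0.88, -0.62], "yaw": 0.0, "jaw": 1.0}
    - {"slide": [-0.93, -0.92, -0.62], "yaw": 0.0, "jaw": 1.0}
    - {"slide": [-0.93, -0.92, -0.62], "yaw": 0.0, "jaw": 1.0}

```text
time: 2.85
tcp_pos: [528.5, -97.9, 425.8]
eef_rot: [180.0, -0.2, 161.9]
contact_force: [-1.0, 0.6, -1.2]
gripper_width: 85.6
grip_force: 0.0
```

Run:
```python
from h import *
s=robot.get_state();print({k:np.round(v,1).tolist() for k,v in s.items()})
w=robot.get_image("wrist");cv2.imwrite("pics/w5.png",w["color"]);np.save("w5.npy",w,allow_pickle=True)
print(np.round(w["xyz"],1),np.round(w["attitude"],1))
# predicted pixels from coarse pose: roof corners, handle bar
def fr(o,yaw):
    c,s_=np.cos(np.radians(yaw)),np.sin(np.radians(yaw));return lambda p:np.array([o[0]+c*p[0]-s_*p[1],o[1]+s_*p[0]+c*p[1],p[2]])
f=fr((579,84),71.7)
print(np.round(proj(w,[f(p) for p in[(-47,140,292),(-47,-140,292),(-60,50,182),(-60,-50,182)]])))
```

```text
{'time': 2.8, 'joint_pos': [-17.4, 4.8, 6.9, 92.3, 0.0, 0.7], 'qvel': [1.3, -3.9, -2.3, 3.3, 0.4, 0.3], 'tau': [-0.9, -34.1, 31.6, -0.5, -0.1, -0.0], 'tcp_pos': [528.5, -97.9, 425.8], 'eef_rot': [180.0, -0.2, 161.9], 'contact_force': [-1.0, 0.6, -1.2], 'wrist_torque': [0.0, 0.0, -0.1], 'grip_force': 0.0, 'gripper_width': 85.6}
[464.7 -77.3 557.5] [164.7   0.   71.9]
[[451. -15.]
 [405. 314.]
 [372. 106.]
 [364. 192.]]
```

View pics/w5.png

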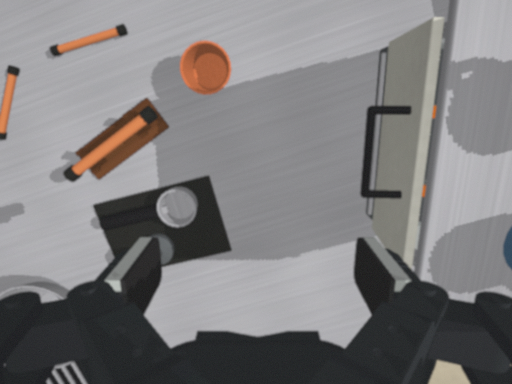

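Emit:
move_arm:
  moves:
    - {"slide": [0.03, 0.0, 0.2], "yaw": 0.0, "jaw": 1.0}
    - {"slide": [0.03, 0.05, 0.4], "yaw": 0.0, "jaw": 1.0}
    - {"slide": [0.03, 0.15, 0.6], "yaw": 0.0, "jaw": 1.0}
    - {"slide": [0.03, 0.25, 0.72], "yaw": 0.0, "jaw": 1.0}
    - {"slide": [0.03, 0.257, 0.73], "yaw": 0.0, "jaw": 1.0}
    - {"slide": [0.03, 0.257, 0.735], "yaw": 0.0, "jaw": 1.0}

```text
time: 3.65
tcp_pos: [536.8, -20.4, 205.9]
eef_rot: [-179.7, -0.4, 162.0]
contact_force: [-4.7, -5.7, -1.4]
gripper_width: 85.2
grip_force: 0.0
```

```bash
cat >> h.py <<'E'
O=np.array([578.7,83]);ex=np.array([.314,.949]);ey=np.array([-.949,.314])
def sx(p): d=np.array(p[:2])-O;return np.round([d@ex,d@ey,p[2]],1)
E
python3 - <<'E'
from h import *
s=robot.get_state();print(sx(s["tcp_pos"]),s["contact_force"].round(1) if hasattr(s["contact_force"],'round') else s["contact_force"])
w=robot.get_image("wrist");cv2.imwrite("pics/w6.png",w["color"])
E
```

```text
[-111.3    7.3  205.9] [-4.7 -5.7 -1.4]
```

View pics/w6.png

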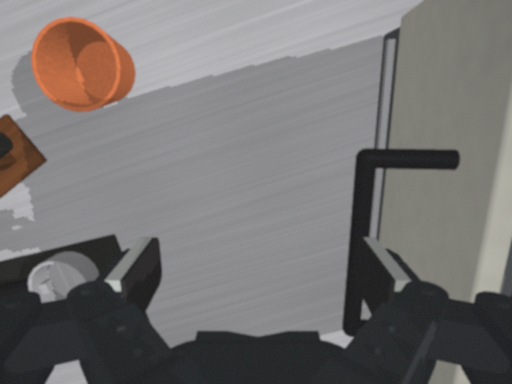

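Run:
```python
from h import *
for _ in range(2):
    w=robot.get_image("wrist");s=robot.get_state();print(sx(s["tcp_pos"]),np.round(s["contact_force"],1),np.round(s["eef_rot"],1),np.round(s["qvel"],1),s["time"])
k=w["color"].max(2)<50
def ln(d,rows,lo,hi,z,side=0):
    k=d["color"].max(2)<50;out=[]
    for r in rows:
        c=np.where(k[r,lo:hi])[0]
        if len(c): out.append(sx(plane(d,(lo+c[-1*side],r),z)))
    return np.array(out)
a=ln(w,range(170,320,25),330,372,182);print("left edge\n",a)
d=np.load("w5.npy",allow_pickle=True).item();print("w5\n",ln(d,range(112,192,20),345,385,182),"\nright",ln(d,range(125,180,25),345,385,182,1))
```

```text
[-111.4    6.6  206.5] [-2.4 -6.2 -3.4] [-179.7   -0.3  162. ] [-0.2 -0.3  0.6  0.  -0.  -0.2] 3.75
[-111.4    6.4  206.7] [-3.2 -5.3 -4.3] [-179.7   -0.3  162. ] [ 0.  -0.1  0.2 -0.  -0.   0.1] 3.8
left edge
 [[-63.6  40.1 182. ]
 [-63.5  27.3 182. ]
 [-63.4  13.9 182. ]
 [-63.3  -0.  182. ]
 [-63.2 -14.7 182. ]
 [-63.  -30.  182. ]]
w5
 [[-62.9  43.7 182. ]
 [-62.1  21.3 182. ]
 [-62.3  -1.9 182. ]
 [-62.6 -25.7 182. ]] 
right [[-55.9  29.3 182. ]
 [-55.5   0.5 182. ]
 [-56.3 -29.4 182. ]]
```

Emit:
move_arm:
  moves:
    - {"slide": [-0.02, -0.008, 0.0], "yaw": 0.0, "jaw": 1.0}
    - {"slide": [-0.02, -0.008, 0.025], "yaw": 0.0, "jaw": 1.0}
    - {"slide": [-0.02, -0.008, 0.025], "yaw": 0.0, "jaw": 1.0}

```text
time: 4.18
tcp_pos: [545.6, -24.6, 199.9]
eef_rot: [180.0, -0.0, 161.9]
contact_force: [-0.5, 1.0, -0.6]
gripper_width: 85.1
grip_force: 0.0
```

Emit:
move_arm:
  moves:
    - {"slide": [0.0, 0.0, 0.02], "yaw": 0.0, "jaw": 1.0}
    - {"slide": [0.0, 0.0, 0.04], "yaw": 0.0, "jaw": 1.0}
    - {"slide": [0.0, 0.0, 0.04], "yaw": 0.0, "jaw": 1.0}

```text
time: 4.55
tcp_pos: [545.4, -25.3, 187.4]
eef_rot: [-180.0, -0.1, 161.9]
contact_force: [-0.4, -0.4, 0.7]
gripper_width: 85.5
grip_force: 0.0
```

Emit:
move_arm:
  moves:
    - {"slide": [0.0, 0.0, 0.02], "yaw": 0.0, "jaw": 1.0}
    - {"slide": [0.0, -0.01, 0.04], "yaw": 0.0, "jaw": 1.0}
    - {"slide": [0.0, -0.01, 0.04], "yaw": 0.0, "jaw": 1.0}

```text
time: 4.92
tcp_pos: [544.4, -28.4, 175.5]
eef_rot: [-180.0, -0.1, 161.8]
contact_force: [-0.4, 0.4, 0.3]
gripper_width: 85.5
grip_force: 0.0
```

```bash
sed -i 's/578.7,83/578.1,81.1/' h.py
cat >> h.py <<'E'
def bar(z=182,rows=range(170,320,30),lo=300,hi=372):
    s=robot.get_state();print("tcp",sx(s["tcp_pos"]),"F",np.round(s["contact_force"],1),"t",s["time"])
    d=robot.get_image("wrist");k=d["color"].max(2)<50
    for r in rows:
        c=np.where(k[r,lo:hi])[0]
        if len(c): print(r,lo+c[0],lo+c[-1],sx(plane(d,(lo+c[0],r),z)))
    return d
E
python3 -c "
from h import *
bar()"
```

```text
tcp [-114.5   -2.4  175.5] F [-0.4  0.4  0.3] t 4.925
260 356 371 [-72.7  -1.7 182. ]
290 360 371 [-69.7 -16.3 182. ]
```

Emit:
move_arm:
  moves:
    - {"slide": [0.01, 0.0, -0.055], "yaw": 0.0, "jaw": 1.0}
    - {"slide": [0.01, 0.013, -0.055], "yaw": 0.0, "jaw": 1.0}
    - {"slide": [0.01, 0.013, -0.035], "yaw": 0.0, "jaw": 1.0}
    - {"slide": [0.01, 0.013, -0.02], "yaw": 0.0, "jaw": 1.0}
    - {"slide": [0.01, 0.013, -0.02], "yaw": 0.0, "jaw": 1.0}

```text
time: 5.6
tcp_pos: [542.7, -23.4, 181.2]
eef_rot: [-180.0, -0.1, 161.9]
contact_force: [0.2, 0.6, -0.7]
gripper_width: 85.4
grip_force: 0.0
```

```bash
python3 -c "
from h import *
d=bar()
cv2.imwrite('pics/w7.png',d['color'])"
```

```text
tcp [-110.3    0.8  181.2] F [ 0.2  0.6 -0.7] t 5.6
230 370 371 [-61.8  13.  182. ]
260 356 371 [-66.7  -1.5 182. ]
290 360 371 [-63.5 -16.7 182. ]
```

Emit:
move_arm:
  moves:
    - {"slide": [0.0, 0.0, 0.015], "yaw": 0.0, "jaw": 1.0}
    - {"slide": [0.0, 0.0, 0.03], "yaw": 0.0, "jaw": 1.0}
    - {"slide": [0.0, 0.0, 0.03], "yaw": 0.0, "jaw": 1.0}

```text
time: 6.02
tcp_pos: [543.4, -23.6, 173.0]
eef_rot: [-180.0, -0.0, 161.9]
contact_force: [0.8, 0.4, 0.1]
gripper_width: 85.3
grip_force: 0.0
```

```bash
python3 -c "
from h import *
d=bar()
x=lambda p:[*(O+ex*p[0]+ey*p[1]),p[2]]
print(proj(d,[x((-60,30,182)),x((-50,30,182)),x((-60,-20,182))]).round())
g=d['color'][200].max(1);print(g[340:440:2]);print(d['color'][170].max(1)[340:440:2])
cv2.imwrite('pics/w8.png',cv2.resize(d['color'][100:384,300:512],None,fx=2,fy=2))"
```

```text
tcp [-110.2    0.   173. ] F [0.8 0.4 0.1] t 6.025
260 356 371 [-69.3   2.1 182. ]
290 360 371 [-66.3 -12.3 182. ]
[[386. 196.]
 [411. 196.]
 [373. 305.]]
[143 142 143 140 144 143 143 144 145 141 144 142 142 140 141 141 144 145
 133  74  33  30  30  33  35  37  36  36  33  37  34  45 114 125 125 126
 125 124 125 127 125 127 126 127 128 128 128 126 125 126]
[142 144 141 142 142 141 141 140 141 139 141 141 140 141 141 142 141 143
 142 144 109  41  35  31  34  34  32  34  36  35  31  35  36  61 119 126
 125 127 124 126 127 128 126 126 125 126 126 125 127 127]
```

View pics/w8.png

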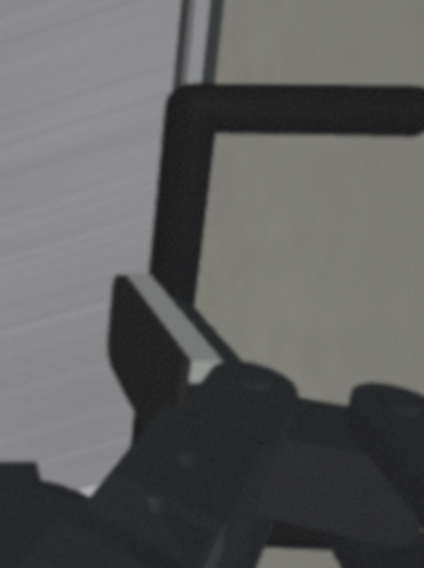

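Emit:
move_arm:
  moves:
    - {"slide": [0.0, 0.0, -0.03], "yaw": 0.0, "jaw": 1.0}
    - {"slide": [0.0, 0.0, -0.06], "yaw": 0.0, "jaw": 1.0}
    - {"slide": [0.0, 0.017, -0.06], "yaw": 0.0, "jaw": 1.0}
    - {"slide": [0.0, 0.025, -0.06], "yaw": 0.0, "jaw": 1.0}
    - {"slide": [0.0, 0.025, -0.06], "yaw": 0.0, "jaw": 1.0}

```text
time: 6.7
tcp_pos: [545.3, -21.5, 192.9]
eef_rot: [-179.4, 0.2, 161.7]
contact_force: [-7.4, -18.5, 6.0]
gripper_width: 85.4
grip_force: 0.0
```

Emit:
move_arm:
  moves:
    - {"slide": [0.0, -0.02, 0.0], "yaw": 0.0, "jaw": 1.0}
    - {"slide": [0.0, -0.02, -0.02], "yaw": 0.0, "jaw": 1.0}
    - {"slide": [0.0, -0.01, -0.02], "yaw": 0.0, "jaw": 1.0}
    - {"slide": [0.0, 0.0, -0.02], "yaw": 0.0, "jaw": 1.0}
    - {"slide": [0.0, 0.0, -0.02], "yaw": 0.0, "jaw": 1.0}

```text
time: 7.32
tcp_pos: [544.1, -22.1, 198.6]
eef_rot: [-179.2, 0.0, 161.7]
contact_force: [-11.4, -23.6, 7.2]
gripper_width: 85.3
grip_force: 0.0
```

```bash
python3 -c "
from h import *
s=robot.get_state();print(sx(s['tcp_pos']),np.round(s['contact_force'],1),np.round(s['wrist_torque'],2))"
```

```text
[-1.087e+02 -1.000e-01  1.986e+02] [-11.4 -23.6   7.2] [-2.41  1.11  0.17]
```

Emit:
move_arm:
  moves:
    - {"slide": [0.0, -0.1, 0.0], "yaw": 0.0, "jaw": 1.0}
    - {"slide": [-0.01, -0.3, -0.05], "yaw": -0.3, "jaw": 1.0}
    - {"slide": [-0.02, -0.5, -0.1], "yaw": -0.65, "jaw": 1.0}
    - {"slide": [-0.03, -0.7, -0.1], "yaw": -1.0, "jaw": 1.0}
    - {"slide": [-0.04, -0.9, -0.1], "yaw": -1.0, "jaw": 1.0}
    - {"slide": [-0.04, -1.0, -0.1], "yaw": -1.0, "jaw": 1.0}
    - {"slide": [-0.04, -1.0, -0.1], "yaw": -1.0, "jaw": 1.0}

```text
time: 8.2
tcp_pos: [463.8, -307.2, 227.5]
eef_rot: [-180.0, 0.0, -168.3]
contact_force: [0.2, -0.2, 0.4]
gripper_width: 85.6
grip_force: 0.0
```

Emit:
move_arm:
  moves:
    - {"slide": [0.0, 0.0, 0.0], "yaw": -0.33, "jaw": 1.0}
    - {"slide": [0.0, 0.0, 0.0], "yaw": -0.66, "jaw": 1.0}
    - {"slide": [0.0, 0.0, 0.0], "yaw": -1.0, "jaw": 1.0}

```text
time: 8.57
tcp_pos: [464.6, -303.6, 227.4]
eef_rot: [180.0, 0.0, -137.7]
contact_force: [0.4, -0.2, 0.4]
gripper_width: 85.4
grip_force: 0.0
```

Emit:
move_arm:
  moves:
    - {"slide": [0.0, 0.0, 0.0], "yaw": -0.33, "jaw": 1.0}
    - {"slide": [0.0, 0.0, 0.0], "yaw": -0.66, "jaw": 1.0}
    - {"slide": [0.0, 0.0, 0.0], "yaw": -1.0, "jaw": 1.0}

```text
time: 8.95
tcp_pos: [464.7, -303.6, 227.4]
eef_rot: [-180.0, 0.0, -107.7]
contact_force: [-1.1, 0.8, -0.1]
gripper_width: 85.4
grip_force: 0.0
```

Emit:
move_arm:
  moves:
    - {"slide": [0.0, 0.0, 0.0], "yaw": -0.33, "jaw": 1.0}
    - {"slide": [0.0, 0.0, 0.0], "yaw": -0.66, "jaw": 1.0}
    - {"slide": [0.0, 0.0, 0.0], "yaw": -1.0, "jaw": 1.0}
    - {"slide": [0.0, 0.0, 0.0], "yaw": -1.0, "jaw": 1.0}

```text
time: 9.45
tcp_pos: [464.5, -303.8, 227.4]
eef_rot: [-180.0, 0.0, -78.1]
contact_force: [0.0, 0.2, 0.4]
gripper_width: 85.3
grip_force: 0.0
```

Run:
```python
from h import *
w=robot.get_image("wrist");s=robot.get_state()
hsv=cv2.cvtColor(w["color"],cv2.COLOR_BGR2HSV);m=cv2.inRange(hsv,(3,120,120),(18,255,255))
for c in sorted(cv2.findContours(m,0,2)[0],key=cv2.contourArea)[-3:]:
    r=cv2.minAreaRect(c);b=cv2.boxPoints(r)
    e=sorted([(b[i]+b[i-1])/2 for i in range(4)],key=lambda q:-np.linalg.norm(q-r[0]))[:2]
    P=[plane(w,q,45) for q in e];v=P[1]-P[0]
    print(np.round(r[0]),np.round(r[1]),np.round(e).tolist(),"mid",np.round((P[0]+P[1])/2,1),"len",np.linalg.norm(v).round(1),"az",np.degrees(np.arctan2(v[1],v[0])).round(1))
p=s["tcp_pos"];y=np.radians(s["eef_rot"][2]);X=np.array([np.cos(y),np.sin(y)]);Y=np.array([X[1],-X[0]])
d=np.array([457,-325.5])-p[:2];print("to muddler tool xy",d@X,d@Y,s["eef_rot"])
```

```text
[422.  30.] [78. 14.] [[402.0, -3.0], [442.0, 63.0]] mid [ 345.1 -457.4   45. ] len 69.5 az 140.2
[282. 305.] [55. 65.] [[249.0, 308.0], [314.0, 302.0]] mid [ 405.4 -156.2   45. ] len 73.2 az -162.1
[267. 147.] [151.  21.] [[273.0, 222.0], [261.0, 71.0]] mid [ 458.  -322.4   45. ] len 148.0 az -73.0
to muddler tool xy 19.467401735935614 11.649231995151172 [-1.79979747e+02  2.14309622e-02 -7.82153986e+01]
```

Emit:
move_arm:
  moves:
    - {"slide": [0.061, 0.037, 0.1], "yaw": -0.163, "jaw": 1.0}
    - {"slide": [0.061, 0.037, 0.3], "yaw": -0.163, "jaw": 1.0}
    - {"slide": [0.061, 0.037, 0.48], "yaw": -0.163, "jaw": 1.0}
    - {"slide": [0.061, 0.037, 0.6], "yaw": -0.163, "jaw": 1.0}
    - {"slide": [0.061, 0.037, 0.638], "yaw": -0.163, "jaw": 1.0}
    - {"slide": [0.061, 0.037, 0.638], "yaw": -0.163, "jaw": 1.0}
    - {"slide": [0.061, 0.037, 0.638], "yaw": -0.163, "jaw": 0.5}
    - {"slide": [0.061, 0.037, 0.638], "yaw": -0.163, "jaw": 0.0}
    - {"slide": [0.061, 0.037, 0.638], "yaw": -0.163, "jaw": 0.0}
    - {"slide": [0.061, 0.037, 0.638], "yaw": -0.163, "jaw": 0.0}
    - {"slide": [0.061, 0.037, 0.638], "yaw": -0.163, "jaw": 0.0}
  newtons: 100

```text
time: 10.88
tcp_pos: [457.8, -325.7, 36.9]
eef_rot: [-179.9, -0.1, -73.2]
contact_force: [1.7, 1.8, 6.0]
gripper_width: 15.1
grip_force: 97.5
```

Emit:
move_arm:
  moves:
    - {"slide": [0.0, 0.0, -0.1], "yaw": 0.0, "jaw": 0.0}
    - {"slide": [0.0, 0.0, -0.3], "yaw": 0.0, "jaw": 0.0}
    - {"slide": [-0.05, -0.03, -0.5], "yaw": 0.2, "jaw": 0.0}
    - {"slide": [-0.2, -0.12, -0.627], "yaw": 0.5, "jaw": 0.0}
    - {"slide": [-0.4, -0.23, -0.627], "yaw": 0.8, "jaw": 0.0}
    - {"slide": [-0.55, -0.34, -0.627], "yaw": 1.0, "jaw": 0.0}
    - {"slide": [-0.68, -0.42, -0.627], "yaw": 1.0, "jaw": 0.0}
    - {"slide": [-0.72, -0.45, -0.627], "yaw": 1.0, "jaw": 0.0}
    - {"slide": [-0.72, -0.45, -0.627], "yaw": 1.0, "jaw": 0.0}

```text
time: 12.0
tcp_pos: [523.5, -79.3, 223.4]
eef_rot: [179.9, -0.1, -103.2]
contact_force: [-0.8, -0.3, -1.1]
gripper_width: 15.3
grip_force: 97.8
```

```bash
cat >> h.py <<'E'
def st(tx,ty,tz,az):
    "current pose in steriliser frame and shares to reach (tx,ty,tz) with tool-x at world azimuth az"
    s=robot.get_state();p=np.array(s["tcp_pos"]);y=np.radians(s["eef_rot"][2]);X=np.array([np.cos(y),np.sin(y)]);Y=np.array([X[1],-X[0]])
    g=O+ex*tx+ey*ty-p[:2];print("at",sx(p),np.round(s["eef_rot"],1),"F",np.round(s["contact_force"],1),"w",round(s["gripper_width"],1),"t",round(s["time"],2))
    print("slide",np.round([g@X/300,g@Y/300,(p[2]-tz)/300],3),"yaw",round(-((az-s["eef_rot"][2]+180)%360-180)/30,3))
E
python3 -c "
from h import *
st(-107,0,205,-108.3)"
```

```text
at [-169.4    1.5  223.4] [ 1.799e+02 -1.000e-01 -1.032e+02] F [-0.8 -0.3 -1.1] w 15.3 t 12.0
slide [-0.207 -0.024  0.061] yaw 0.171
```

Emit:
move_arm:
  moves:
    - {"slide": [0.0, 0.0, 0.03], "yaw": 0.17, "jaw": 0.0}
    - {"slide": [-0.1, -0.012, 0.06], "yaw": 0.17, "jaw": 0.0}
    - {"slide": [-0.207, -0.024, 0.06], "yaw": 0.17, "jaw": 0.0}
    - {"slide": [-0.207, -0.024, 0.09], "yaw": 0.17, "jaw": 0.0}
    - {"slide": [-0.207, -0.024, 0.105], "yaw": 0.17, "jaw": 0.0}
    - {"slide": [-0.207, -0.024, 0.105], "yaw": 0.17, "jaw": 0.0}
  newtons: 120

```text
time: 12.75
tcp_pos: [544.1, -22.1, 191.7]
eef_rot: [179.9, -0.0, -108.5]
contact_force: [-0.2, -0.5, -2.2]
gripper_width: 14.6
grip_force: 117.7
```

```bash
python3 -c "
from h import *
st(-107,0,185,-108.3)"
```

```text
at [-108.6   -0.2  191.7] [ 179.9   -0.  -108.5] F [-0.2 -0.5 -2.2] w 14.6 t 12.75
slide [-0.006  0.001  0.022] yaw -0.005
```

Emit:
move_arm:
  moves:
    - {"slide": [0.0, 0.0, 0.02], "yaw": 0.0, "jaw": 0.0}
    - {"slide": [0.02, 0.0, 0.035], "yaw": 0.0, "jaw": 0.0}
    - {"slide": [0.04, 0.0, 0.045], "yaw": 0.0, "jaw": 0.0}
    - {"slide": [0.06, 0.0, 0.06], "yaw": 0.0, "jaw": 0.0}
    - {"slide": [0.08, 0.0, 0.07], "yaw": 0.0, "jaw": 0.0}
    - {"slide": [0.1, 0.0, 0.083], "yaw": 0.0, "jaw": 0.0}

```text
time: 13.5
tcp_pos: [535.7, -49.8, 167.5]
eef_rot: [-180.0, 0.0, -108.4]
contact_force: [1.7, 1.3, 2.6]
gripper_width: 14.6
grip_force: 118.1
```

```bash
python3 -c "
from h import *
st(-168,0,145,-108.3)
w=robot.get_image('scene');c=w['color'];o=np.load('scene4.npy',allow_pickle=True).item()['color']
m=(c.max(2)<45);m[:150]=0;m[210:]=0;m[:,:240]=0;m[:,300:]=0
print(np.argwhere(m)[:, ::-1].mean(0), m.sum())
x=lambda p:[*(O+ex*p[0]+ey*p[1]),p[2]]
for t in (0,10,15,20):
  a=np.radians(t);print(t,proj(w,[x((-55*np.cos(a)-112*np.sin(a),yy,70+112*np.cos(a)-55*np.sin(a))) for yy in(-50,50)]).round().tolist())
cv2.imwrite('pics/s9.png',cv2.resize(c[120:240,180:330],None,fx=4,fy=4,interpolation=cv2.INTER_CUBIC))"
```

```text
at [-137.6   -0.9  167.5] [-180.     0.  -108.4] F [1.7 1.3 2.6] w 14.6 t 13.5
slide [0.101 0.003 0.075] yaw -0.002
[nan nan] 0
0 [[268.0, 166.0], [259.0, 189.0]]
10 [[273.0, 169.0], [264.0, 192.0]]
15 [[275.0, 170.0], [266.0, 193.0]]
20 [[277.0, 172.0], [268.0, 194.0]]<string>:6: RuntimeWarning: Mean of empty slice.
  ret = um.true_divide(
```

Run:
```python
from h import *
x=lambda p:[*(O+ex*p[0]+ey*p[1]),p[2]]
for n in("top","scene"):
    w=robot.get_image(n);c=w['color'].max(2).astype(int)
    for t in range(0,31,5):
        a=np.radians(t);P=proj(w,[x((-55*np.cos(a)-112*np.sin(a),yy,70+112*np.cos(a)-55*np.sin(a))) for yy in np.linspace(-48,48,13)]).round().astype(int)
        print(n,t,[int(c[q[1]-1:q[1]+2,q[0]-1:q[0]+2].min()) for q in P])
w=robot.get_image("wrist");hsv=cv2.cvtColor(w["color"],cv2.COLOR_BGR2HSV);m=cv2.inRange(hsv,(3,120,100),(18,255,255))
c=max(cv2.findContours(m,0,2)[0],key=cv2.contourArea);r=cv2.minAreaRect(c);print(r,cv2.boundingRect(c))
s=robot.get_state();p=np.array(s["tcp_pos"])
for tilt in(-15,0,15):
    v=np.array([*(-ex*np.cos(np.radians(tilt))),np.sin(np.radians(tilt))]);q=p+[0,0,6]
    print(tilt,proj(w,[q+v*t for t in(30,72,90)]).round().tolist())
```

```text
top 0 [14, 82, 104, 104, 106, 20, 20, 22, 29, 102, 105, 87, 13]
top 5 [24, 83, 104, 106, 77, 32, 24, 41, 92, 105, 105, 101, 47]
top 10 [111, 135, 128, 115, 119, 128, 136, 133, 141, 141, 141, 143, 142]
top 15 [138, 138, 140, 141, 139, 142, 143, 142, 142, 143, 142, 140, 143]
top 20 [139, 141, 141, 139, 141, 139, 139, 139, 140, 140, 139, 140, 140]
top 25 [139, 137, 137, 136, 138, 137, 139, 137, 136, 136, 139, 138, 138]
top 30 [136, 137, 133, 137, 137, 137, 138, 137, 138, 138, 136, 137, 139]
scene 0 [96, 147, 141, 141, 141, 153, 152, 149, 134, 152, 145, 137, 117]
scene 5 [147, 147, 149, 150, 149, 149, 150, 151, 150, 148, 150, 149, 150]
scene 10 [145, 146, 147, 146, 146, 147, 146, 146, 146, 146, 145, 145, 146]
scene 15 [145, 143, 145, 144, 144, 145, 144, 144, 143, 143, 144, 144, 145]
scene 20 [143, 143, 143, 143, 144, 144, 144, 144, 143, 144, 144, 144, 145]
scene 25 [143, 143, 143, 144, 144, 144, 144, 144, 144, 144, 144, 145, 145]
scene 30 [143, 143, 143, 142, 142, 144, 144, 144, 144, 145, 145, 145, 145]
((257.5, 212.99996948242188), (44.99999237060547, 245.99996948242188), 0.0) (235, 90, 46, 247)
-15 [[257.0, 192.0], [257.0, 93.0], [257.0, 51.0]]
0 [[257.0, 194.0], [257.0, 86.0], [257.0, 33.0]]
15 [[257.0, 203.0], [257.0, 91.0], [256.0, 29.0]]
```

Run:
```python
from h import *
x=lambda p:[*(O+ex*p[0]+ey*p[1]),p[2]]
for n in("top","scene"):
    w=robot.get_image(n);c=w['color'].max(2).astype(int)
    best=[]
    for t in range(0,91,3):
        a=np.radians(t);P=proj(w,[x((-55*np.cos(a)-112*np.sin(a),yy,70+112*np.cos(a)-55*np.sin(a))) for yy in np.linspace(-45,45,19)]).round().astype(int)
        best.append((t,int(sum(c[q[1]-1:q[1]+2,q[0]-1:q[0]+2].min()<80 for q in P))))
    print(n,best)
    k=(c<70).astype(np.uint8);P=proj(w,[x((-90,0,180))])[0].astype(int)
    N,l,s,ce=cv2.connectedComponentsWithStats(k)
    print(P,[(s[i].tolist()) for i in range(1,N) if s[i][4]>5 and abs(ce[i]-P).max()<50])
    u,v=P;print("\n".join("".join("#" if q<60 else "+" if q<100 else "-" if q<130 else "." for q in r) for r in c[v-25:v+30,u-35:u+35:1]) if n=="top" else "")
```

```text
top [(0, 9), (3, 8), (6, 6), (9, 0), (12, 0), (15, 0), (18, 0), (21, 0), (24, 0), (27, 0), (30, 0), (33, 0), (36, 0), (39, 0), (42, 0), (45, 0), (48, 0), (51, 0), (54, 0), (57, 0), (60, 0), (63, 0), (66, 0), (69, 0), (72, 0), (75, 0), (78, 0), (81, 0), (84, 0), (87, 0), (90, 0)]
[259 186] [[250, 165, 7, 5, 21], [246, 180, 7, 8, 40], [240, 196, 6, 5, 19]]
....................-+--...-+------.....+....---...................-..
....................-+--...--------....-+...--..................-----.
....................----...--------....--...--...................-----
...................----...-++------....--........................-----
...................-+--...-#++++---....+.........................-----
...................-+--..-+####++-.....+........................------
..................----...-+######+-...--.........................-----
..................-+--...-+++####+-...--.........................-----
..................-+--..----++++#+...............................-----
.................----...-------++-................................----
---..............----..----------
[... 2798 characters left out ...]
........
...----..---------....................................................
...-+--..--------.................................................-...
..-+--..---------.....................................................
..-+---..--------.....................................................
..++--..--------......................................................
scene [(0, 0), (3, 0), (6, 0), (9, 0), (12, 0), (15, 0), (18, 0), (21, 0), (24, 0), (27, 0), (30, 0), (33, 0), (36, 0), (39, 0), (42, 0), (45, 0), (48, 0), (51, 0), (54, 0), (57, 0), (60, 0), (63, 0), (66, 0), (69, 0), (72, 0), (75, 0), (78, 0), (81, 0), (84, 0), (87, 0), (90, 0)]
[272 180] [[302, 191, 5, 6, 22], [235, 200, 6, 8, 25]]
```

Emit:
move_arm:
  moves:
    - {"slide": [0.035, 0.0, 0.025], "yaw": 0.0, "jaw": 0.0}
    - {"slide": [0.067, 0.0, 0.05], "yaw": 0.0, "jaw": 0.0}
    - {"slide": [0.09, 0.0, 0.07], "yaw": 0.0, "jaw": 0.0}
    - {"slide": [0.113, 0.0, 0.092], "yaw": 0.0, "jaw": 0.0}
    - {"slide": [0.14, 0.0, 0.12], "yaw": 0.0, "jaw": 0.0}
    - {"slide": [0.16, 0.0, 0.148], "yaw": 0.0, "jaw": 0.0}

```text
time: 14.55
tcp_pos: [519.7, -95.5, 122.3]
eef_rot: [179.9, -0.0, -108.4]
contact_force: [-0.9, 1.5, 2.0]
gripper_width: 14.8
grip_force: 118.1
```

```bash
python3 -c "
from h import *
st(-230,0,128,-108.3)"
```

```text
at [-185.9   -0.   122.3] [ 179.9   -0.  -108.4] F [-0.9  1.5  2. ] w 14.8 t 14.55
slide [ 0.146 -0.    -0.019] yaw -0.002
```

Emit:
move_arm:
  moves:
    - {"slide": [0.15, 0.0, -0.01], "yaw": 0.0, "jaw": 0.0}
    - {"slide": [0.3, 0.0, -0.05], "yaw": 0.0, "jaw": 0.0}
    - {"slide": [0.4, 0.0, -0.25], "yaw": 0.0, "jaw": 0.0}
    - {"slide": [0.45, 0.0, -0.4], "yaw": 0.0, "jaw": 0.0}
    - {"slide": [0.45, 0.0, -0.4], "yaw": 0.0, "jaw": 0.0}

```text
time: 15.18
tcp_pos: [479.4, -226.8, 247.1]
eef_rot: [-179.6, -0.3, -108.5]
contact_force: [0.6, -0.2, -1.8]
gripper_width: 14.8
grip_force: 117.9
```

Run:
```python
from h import *
a=robot.get_image("scene")["color"][110:240,180:320];b=robot.get_image("top")["color"][90:260,120:330]
a=cv2.resize(a,(420,390),interpolation=cv2.INTER_CUBIC);b=cv2.resize(b,(378,306),interpolation=cv2.INTER_CUBIC)
b=cv2.copyMakeBorder(b,0,84,0,0,0);cv2.imwrite("pics/m10.png",np.hstack([a,b]))
st(-140,0,200,-108.3)
```

```text
at [-3.210e+02  2.000e-01  2.425e+02] [ 1.799e+02 -1.000e-01 -1.084e+02] F [-0.3  0.1 -1.8] w 14.5 t 15.28
slide [-0.604  0.001  0.142] yaw -0.004
```

View pics/m10.png

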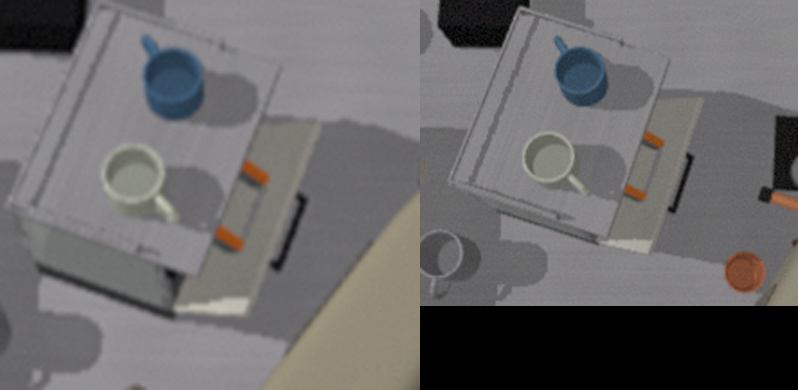

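Emit:
move_arm:
  moves:
    - {"slide": [-0.2, 0.0, 0.05], "yaw": 0.0, "jaw": 0.0}
    - {"slide": [-0.4, 0.0, 0.1], "yaw": 0.0, "jaw": 0.0}
    - {"slide": [-0.58, 0.0, 0.13], "yaw": 0.0, "jaw": 0.0}
    - {"slide": [-0.6, 0.0, 0.15], "yaw": 0.0, "jaw": 0.0}
    - {"slide": [-0.6, 0.0, 0.15], "yaw": 0.0, "jaw": 0.0}

```text
time: 15.9
tcp_pos: [532.7, -51.6, 195.6]
eef_rot: [179.7, -0.1, -108.3]
contact_force: [-0.0, 0.3, -1.5]
gripper_width: 14.5
grip_force: 117.9
```

```bash
python3 -c "
from h import *
st(-162,0,167,-108.3)"
```

```text
at [-140.2    1.5  195.6] [ 1.797e+02 -1.000e-01 -1.083e+02] F [-0.   0.3 -1.5] w 14.5 t 15.9
slide [ 0.072 -0.005  0.095] yaw 0.002
```

Emit:
move_arm:
  moves:
    - {"slide": [0.033, -0.004, 0.042], "yaw": 0.0, "jaw": 0.0}
    - {"slide": [0.055, -0.004, 0.08], "yaw": 0.0, "jaw": 0.0}
    - {"slide": [0.073, -0.004, 0.109], "yaw": 0.0, "jaw": 0.0}
    - {"slide": [0.1, -0.004, 0.145], "yaw": 0.0, "jaw": 0.0}
    - {"slide": [0.123, -0.004, 0.182], "yaw": 0.0, "jaw": 0.0}
    - {"slide": [0.143, -0.004, 0.219], "yaw": 0.0, "jaw": 0.0}
    - {"slide": [0.16, -0.004, 0.262], "yaw": 0.0, "jaw": 0.0}
    - {"slide": [0.173, -0.004, 0.305], "yaw": 0.0, "jaw": 0.0}
    - {"slide": [0.18, -0.004, 0.345], "yaw": 0.0, "jaw": 0.0}
    - {"slide": [0.187, -0.004, 0.385], "yaw": 0.0, "jaw": 0.0}
    - {"slide": [0.187, -0.004, 0.415], "yaw": 0.0, "jaw": 0.0}
    - {"slide": [0.187, -0.004, 0.425], "yaw": 0.0, "jaw": 0.0}
    - {"slide": [0.187, -0.004, 0.432], "yaw": 0.0, "jaw": 0.0}

```text
time: 17.52
tcp_pos: [518.1, -105.8, 69.5]
eef_rot: [180.0, 0.0, -108.3]
contact_force: [-3.7, -1.3, 12.8]
gripper_width: 14.9
grip_force: 119.6
```

```bash
python3 -c "
from h import *
st(-196,0,66,-108.3)"
```

```text
at [-196.2   -1.8   69.5] [ 180.     0.  -108.3] F [-3.7 -1.3 12.8] w 14.9 t 17.52
slide [-0.001  0.006  0.012] yaw 0.0
```

Emit:
move_arm:
  moves:
    - {"slide": [0.0, 0.0, 0.015], "yaw": 0.0, "jaw": 0.0}
    - {"slide": [0.0, 0.0, 0.025], "yaw": 0.0, "jaw": 0.0}

```text
time: 17.77
tcp_pos: [519.1, -106.3, 62.7]
eef_rot: [-179.9, -0.0, -108.3]
contact_force: [-4.0, -2.3, 16.1]
gripper_width: 14.8
grip_force: 121.2
```

```bash
cat > lev.py <<'E'
from h import *
st(-250,0,160,-108.3)
w=robot.get_image("wrist");hsv=cv2.cvtColor(w["color"],cv2.COLOR_BGR2HSV);m=cv2.inRange(hsv,(3,120,100),(18,255,255))
n,l,s,c=cv2.connectedComponentsWithStats(m);i=l[150,257] or 1
print("shaft comp",s[i],"width rows",{r:int((l[r]==i).sum()) for r in range(90,280,15)})
p=np.array(robot.get_state()["tcp_pos"]);y=np.radians(robot.get_state()["eef_rot"][2]);v0=np.array([np.cos(y),np.sin(y)])
for t in(-6,-3,0,3,6):
    v=np.array([*v0*np.cos(np.radians(t)),np.sin(np.radians(t))]);print(t,proj(w,[p+[0,0,6]+v*70,p+[0,0,6]+v*72]).round()[:,1])
o=np.array([*-v0[::-1]*[1,-1],0])*9
for t in(-6,-3,0,3,6):
    v=np.array([*v0*np.cos(np.radians(t)),np.sin(np.radians(t))]);
    q=lambda k:np.ptp(proj(w,[p+[0,0,6]+v*k+o,p+[0,0,6]+v*k-o])[:,0]).round(1)
    print("w",t,q(20),q(45),q(68),proj(w,[p+[0,0,6]+v*k for k in(20,45,68)])[:,1].round())
E
python3 lev.py
```

```text
at [-196.4   -2.9   62.7] [-179.9   -0.  -108.3] F [-4.  -2.3 16.1] w 14.8 t 17.77
slide [ 0.178  0.01  -0.324] yaw -0.0
shaft comp [ 233   90   46  247 9752] width rows {90: 18, 105: 42, 120: 42, 135: 42, 150: 42, 165: 42, 180: 41, 195: 41, 210: 40, 225: 41, 240: 39, 255: 37, 270: 37}
-6 [93. 88.]
-3 [92. 86.]
0 [91. 86.]
3 [92. 86.]
6 [92. 86.]
w -6 42.9 44.2 45.4 [216. 156.  98.]
w -3 43.2 45.0 46.7 [216. 157.  97.]
w 0 43.5 45.8 48.0 [217. 158.  97.]
w 3 43.8 46.6 49.4 [218. 159.  97.]
w 6 44.2 47.4 50.8 [219. 160.  98.]
```

Emit:
move_arm:
  moves:
    - {"slide": [0.02, 0.0, -0.1], "yaw": 0.0, "jaw": 0.0}
    - {"slide": [0.15, 0.0, -0.22], "yaw": -0.2, "jaw": 0.0}
    - {"slide": [0.35, -0.01, -0.25], "yaw": -0.5, "jaw": 0.0}
    - {"slide": [0.55, -0.02, -0.25], "yaw": -0.8, "jaw": 0.0}
    - {"slide": [0.72, -0.036, -0.25], "yaw": -1.0, "jaw": 0.0}
    - {"slide": [0.758, -0.036, -0.25], "yaw": -1.0, "jaw": 0.0}
    - {"slide": [0.758, -0.036, -0.25], "yaw": -1.0, "jaw": 0.0}

```text
time: 18.7
tcp_pos: [455.9, -324.7, 135.2]
eef_rot: [179.9, 0.1, -78.4]
contact_force: [0.5, 0.2, -0.5]
gripper_width: 14.4
grip_force: 119.5
```

```bash
cat >> h.py <<'E'
def to(x,y,z,az):
    d=(np.array([x,y])-O);st(d@ex,d@ey,z,az)
E
python3 -c "
from h import *
to(457.8,-325.7,37,-73.2)
S=robot.get_image('scene');x=lambda p:[*(O+ex*p[0]+ey*p[1]),p[2]]
hsv=cv2.cvtColor(S['color'],cv2.COLOR_BGR2HSV);m=cv2.inRange(hsv,(4,170,120),(16,255,255));m[:,290:]=0;m[225:]=0
n,l,s,c=cv2.connectedComponentsWithStats(m)
print('orange',[(s[i].tolist(),c[i].round(1).tolist(),sx(plane(S,c[i],125)).tolist()) for i in range(1,n) if s[i][4]>4])
print(proj(S,[x((-146,-140,70)),x((-146,140,70))]).round(1))
g=S['color'].max(2).astype(int)
for y in(-120,-100,100,120):
  q=proj(S,[x((k,y,70)) for k in range(-180,-110,5)]).round().astype(int);print(y,[int(g[b,a]) for a,b in q])
"
```

```text
at [-423.4  -11.4  135.2] [ 1.799e+02  1.000e-01 -7.840e+01] F [ 0.5  0.2 -0.5] w 14.4 t 18.7
slide [ 0.004 -0.006  0.327] yaw -0.175
orange [([275, 174, 3, 4, 8], [276.0, 175.2], [-89.4, -45.3, 125.0]), ([267, 195, 3, 4, 9], [268.0, 196.7], [-90.8, 48.8, 125.0])]
[[296.4 164. ]
 [272.8 226.2]]
-120 [109, 110, 110, 110, 109, 108, 108, 108, 108, 139, 142, 142, 140, 142]
-100 [110, 107, 109, 108, 107, 109, 108, 108, 110, 120, 141, 142, 142, 142]
100 [113, 114, 110, 110, 109, 108, 108, 106, 110, 139, 160, 141, 142, 137]
120 [110, 111, 110, 111, 111, 111, 109, 94, 97, 85, 82, 79, 102, 107]
```

Emit:
move_arm:
  moves:
    - {"slide": [0.004, -0.006, 0.05], "yaw": -0.175, "jaw": 0.0}
    - {"slide": [0.004, -0.006, 0.2], "yaw": -0.175, "jaw": 0.0}
    - {"slide": [0.004, -0.006, 0.26], "yaw": -0.175, "jaw": 0.0}
    - {"slide": [0.004, -0.006, 0.3], "yaw": -0.175, "jaw": 0.0}
    - {"slide": [0.004, -0.006, 0.327], "yaw": -0.175, "jaw": 0.0}
    - {"slide": [0.004, -0.006, 0.33], "yaw": -0.175, "jaw": 0.0}

```text
time: 19.5
tcp_pos: [459.1, -325.7, 39.2]
eef_rot: [180.0, -0.0, -73.1]
contact_force: [-5.5, 4.0, 12.7]
gripper_width: 14.8
grip_force: 121.1
```

```bash
python3 lev.py
```

```text
at [-423.4  -14.8   39.2] [180.   -0.  -73.1] F [-5.5  4.  12.7] w 14.8 t 19.5
slide [-0.501 -0.294 -0.403] yaw 1.174
shaft comp [  198    89    84   248 14050] width rows {90: 46, 105: 83, 120: 82, 135: 81, 150: 47, 165: 47, 180: 48, 195: 79, 210: 78, 225: 65, 240: 47, 255: 37, 270: 36}
-6 [92. 87.]
-3 [91. 85.]
0 [90. 85.]
3 [90. 85.]
6 [91. 85.]
w -6 43.2 44.5 45.7 [216. 156.  97.]
w -3 43.5 45.3 47.0 [216. 156.  96.]
w 0 43.8 46.1 48.4 [217. 157.  96.]
w 3 44.2 47.0 49.8 [218. 158.  96.]
w 6 44.5 47.8 51.2 [219. 160.  97.]
```

Emit:
move_arm:
  moves:
    - {"slide": [0.0, 0.0, 0.0], "yaw": 0.0, "jaw": 0.6}
    - {"slide": [0.0, 0.0, 0.0], "yaw": 0.0, "jaw": 1.0}
    - {"slide": [0.0, 0.0, 0.0], "yaw": 0.0, "jaw": 1.0}
    - {"slide": [0.0, 0.0, -0.15], "yaw": 0.0, "jaw": 1.0}
    - {"slide": [0.0, 0.0, -0.35], "yaw": 0.0, "jaw": 1.0}
    - {"slide": [0.0, 0.0, -0.4], "yaw": 0.0, "jaw": 0.0}
  newtons: 60

```text
time: 20.3
tcp_pos: [461.3, -328.1, 161.8]
eef_rot: [-179.7, -0.4, -73.1]
contact_force: [1.5, 0.0, 0.1]
gripper_width: 70.2
grip_force: 0.0
```

Run:
```python
from h import *
st(-138,0,150,-73.2)
w=robot.get_image("scene")
hsv=cv2.cvtColor(w["color"],cv2.COLOR_BGR2HSV);m=cv2.inRange(hsv,(3,100,110),(18,255,255));m[:205]=0;m[240:]=0;m[:,325:]=m[:,325:];m[:,:325]=0
print(cv2.countNonZero(m), np.argwhere(m)[:,::-1].mean(0))
```

```text
at [-425.1  -17.6  161.8] [-179.7   -0.4  -73.1] F [1.5 0.  0.1] w 70.2 t 20.3
slide [-0.816 -0.504  0.039] yaw 0.003
0 [nan nan]<stdin>:5: RuntimeWarning: Mean of empty slice.
  ret = um.true_divide(
```

Emit:
move_arm:
  moves:
    - {"slide": [-0.15, -0.1, -0.03], "yaw": 0.0, "jaw": 0.0}
    - {"slide": [-0.32, -0.2, -0.03], "yaw": 0.0, "jaw": 0.0}
    - {"slide": [-0.5, -0.31, -0.03], "yaw": 0.0, "jaw": 0.0}
    - {"slide": [-0.67, -0.41, -0.03], "yaw": 0.0, "jaw": 0.0}
    - {"slide": [-0.82, -0.5, 0.0], "yaw": 0.0, "jaw": 0.0}
    - {"slide": [-0.82, -0.5, 0.1], "yaw": 0.0, "jaw": 0.0}
    - {"slide": [-0.82, -0.5, 0.16], "yaw": 0.0, "jaw": 0.0}
    - {"slide": [-0.82, -0.5, 0.19], "yaw": 0.0, "jaw": 0.0}
    - {"slide": [-0.82, -0.5, 0.19], "yaw": 0.0, "jaw": 0.0}

```text
time: 21.48
tcp_pos: [529.6, -46.8, 98.7]
eef_rot: [179.8, 0.1, -73.1]
contact_force: [-0.9, -0.0, 0.2]
gripper_width: 0.1
grip_force: 0.0
```

Run:
```python
from h import *
st(-138,0,80,-73.2)
```

```text
at [-136.6    5.9   98.7] [ 1.798e+02  1.000e-01 -7.310e+01] F [-0.9 -0.   0.2] w 0.1 t 21.48
slide [ 0.015 -0.014  0.062] yaw 0.003
```

Emit:
move_arm:
  moves:
    - {"slide": [0.0, 0.0, 0.03], "yaw": 0.0, "jaw": 0.0}
    - {"slide": [0.0, 0.0, 0.05], "yaw": 0.0, "jaw": 0.0}
    - {"slide": [0.0, 0.0, 0.06], "yaw": 0.0, "jaw": 0.0}

```text
time: 21.85
tcp_pos: [530.7, -47.0, 81.9]
eef_rot: [180.0, 0.0, -73.1]
contact_force: [0.2, 0.4, 0.1]
gripper_width: 0.2
grip_force: 0.0
```

Emit:
move_arm:
  moves:
    - {"slide": [0.0, 0.0, 0.015], "yaw": 0.0, "jaw": 0.0}
    - {"slide": [0.0, 0.0, 0.02], "yaw": 0.0, "jaw": 0.0}

```text
time: 22.1
tcp_pos: [531.2, -47.1, 80.6]
eef_rot: [-180.0, -0.0, -73.1]
contact_force: [-13.4, 1.8, 36.1]
gripper_width: -0.1
grip_force: 18.0
```

Emit:
move_arm:
  moves:
    - {"slide": [0.0, 0.0, -0.1], "yaw": 0.0, "jaw": 0.3}
    - {"slide": [0.1, 0.06, -0.25], "yaw": 0.0, "jaw": 1.0}
    - {"slide": [0.3, 0.18, -0.27], "yaw": 0.0, "jaw": 1.0}
    - {"slide": [0.48, 0.29, -0.27], "yaw": 0.0, "jaw": 1.0}
    - {"slide": [0.65, 0.4, -0.27], "yaw": 0.0, "jaw": 1.0}
    - {"slide": [0.8, 0.49, -0.27], "yaw": 0.0, "jaw": 1.0}
    - {"slide": [0.83, 0.5, -0.27], "yaw": 0.0, "jaw": 1.0}
    - {"slide": [0.83, 0.5, -0.27], "yaw": 0.0, "jaw": 1.0}

```text
time: 23.1
tcp_pos: [459.6, -329.2, 157.1]
eef_rot: [-180.0, 0.0, -73.2]
contact_force: [-0.2, -0.2, 0.3]
gripper_width: 85.3
grip_force: 0.0
```

Run:
```python
from h import *
x=lambda p:[*(O+ex*p[0]+ey*p[1]),p[2]]
J={}
for n in("scene","top"):
    S=robot.get_image(n);J[n]=[S]
    hsv=cv2.cvtColor(S['color'],cv2.COLOR_BGR2HSV);m=cv2.inRange(hsv,(4,150,100),(16,255,255))
    c0=proj(S,[x((-92,0,120))])[0];nn,l,s,c=cv2.connectedComponentsWithStats(m)
    k=[i for i in range(1,nn) if s[i][4]>3 and np.linalg.norm(c[i]-c0)<40];print(n,[(s[i].tolist(),c[i].round(1).tolist()) for i in k])
    J[n]+=sorted([c[i] for i in k],key=lambda q:q[1])
    g=S['color'].max(2).astype(np.float32)
    for y in(-120,-80,0,80,115):
        ks=np.arange(-165,-120,1.);q=proj(S,[x((k,y,70)) for k in ks]).astype(np.float32)
        v=cv2.remap(g,q[:,0].reshape(1,-1),q[:,1].reshape(1,-1),1)[0];i=np.argmax(np.abs(v[4:]-v[:-4]));print(n,y,"edge x",ks[i+2],v[::6].round())
for i in(1,2):
    P,e=tri(J["scene"][0],J["scene"][i],J["top"][0],J["top"][i]);print("jaw",sx(P),e.round(1))
w=robot.get_image("wrist");hsv=cv2.cvtColor(w["color"],cv2.COLOR_BGR2HSV);m=cv2.inRange(hsv,(3,120,120),(18,255,255))
c=max(cv2.findContours(m,0,2)[0],key=cv2.contourArea)
r=cv2.minAreaRect(c);b=cv2.boxPoints(r);e=sorted([(b[i]+b[i-1])/2 for i in range(4)],key=lambda q:-np.linalg.norm(q-r[0]))[:2]
P=[plane(w,q,45) for q in e];v=P[1]-P[0];print("muddler",np.round((P[0]+P[1])/2,1),np.linalg.norm(v),np.degrees(np.arctan2(v[1],v[0])))
to(458,-324.5,37,-73.2)
```

```text
scene [([275, 174, 4, 5, 12], [276.2, 175.6]), ([267, 195, 3, 5, 12], [267.9, 196.9])]
scene -120 edge x -136.0 [109. 108. 107. 107. 107. 129. 143. 141.]
scene -80 edge x -137.0 [108. 108. 109. 109. 108. 130. 140. 141.]
scene 0 edge x -136.0 [110. 109. 109. 110. 108. 132. 142. 141.]
scene 80 edge x -137.0 [109. 109. 108. 108. 109. 132. 139. 138.]
scene 115 edge x -138.0 [110. 109. 109. 109. 113. 166. 185. 181.]
top [([263, 174, 5, 6, 17], [264.6, 175.8]), ([253, 202, 5, 5, 17], [254.8, 203.9])]
top -120 edge x -137.0 [108. 109. 110. 106. 105. 129. 137. 137.]
top -80 edge x -137.0 [109. 110. 109. 109. 108. 130. 137. 134.]
top 0 edge x -138.0 [111. 110. 110. 109. 107. 134. 138. 136.]
top 80 edge x -138.0 [108. 108. 109. 110. 103. 133. 137. 137.]
top 115 edge x -137.0 [110. 108. 110. 109. 109. 161. 167. 170.]
jaw [-88.4 -55.5  93.3] 1.7
jaw [-88.9  42.6 100.6] 0.7
muddler [ 458.2 -322.1   45. ] 148.00270247120633 -73.63053318312568
at [-424.6  -15.9  156.9] [ 1.8e+02  1.0e-01 -7.3e+01] F [-1.   0.8  0.5] w 85.4 t 23.25
slide [-0.011  0.002  0.4  ] yaw 0.007
```

Emit:
move_arm:
  moves:
    - {"slide": [-0.018, 0.001, 0.15], "yaw": 0.0, "jaw": 1.0}
    - {"slide": [-0.018, 0.001, 0.3], "yaw": 0.0, "jaw": 1.0}
    - {"slide": [-0.018, 0.001, 0.39], "yaw": 0.0, "jaw": 1.0}
    - {"slide": [-0.018, 0.001, 0.4], "yaw": 0.0, "jaw": 1.0}
    - {"slide": [-0.018, 0.001, 0.4], "yaw": 0.0, "jaw": 0.3}
    - {"slide": [-0.018, 0.001, 0.4], "yaw": 0.0, "jaw": 0.0}
    - {"slide": [-0.018, 0.001, 0.4], "yaw": 0.0, "jaw": 0.0}
    - {"slide": [-0.018, 0.001, 0.4], "yaw": 0.0, "jaw": 0.0}
    - {"slide": [-0.018, 0.001, 0.4], "yaw": 0.0, "jaw": 0.0}
    - {"slide": [-0.018, 0.001, 0.25], "yaw": 0.0, "jaw": 0.0}
    - {"slide": [-0.018, 0.001, 0.1], "yaw": -0.2, "jaw": 0.0}
    - {"slide": [-0.018, 0.001, 0.0], "yaw": -0.5, "jaw": 0.0}
    - {"slide": [-0.018, 0.001, -0.1], "yaw": -0.8, "jaw": 0.0}
    - {"slide": [-0.018, 0.001, -0.2], "yaw": -1.0, "jaw": 0.0}
    - {"slide": [-0.018, 0.001, -0.2], "yaw": -1.0, "jaw": 0.0}
  newtons: 100

```text
time: 25.12
tcp_pos: [459.1, -325.0, 219.6]
eef_rot: [-180.0, -0.3, -43.2]
contact_force: [0.2, 0.6, -1.2]
gripper_width: 14.9
grip_force: 97.7
```

```bash
python3 - <<'E'
from h import *
st(-180,0,210,-18.3)
E
python3 lev.py | sed -n 3,20p
```

```text
at [-422.8  -14.5  219.6] [-180.    -0.3  -43.2] F [ 0.2  0.6 -1.2] w 14.9 t 25.12
slide [-0.384 -0.715  0.032] yaw -0.828
shaft comp [  205    84    89   253 11839] width rows {90: 46, 105: 51, 120: 47, 135: 50, 150: 56, 165: 61, 180: 61, 195: 61, 210: 54, 225: 49, 240: 39, 255: 37, 270: 37}
-6 [95. 90.]
-3 [94. 89.]
0 [94. 88.]
3 [94. 88.]
6 [95. 89.]
w -6 42.4 43.7 44.8 [217. 157. 100.]
w -3 42.7 44.4 46.1 [217. 158.  99.]
w 0 43.1 45.2 47.4 [218. 159.  99.]
w 3 43.4 46.0 48.7 [219. 160.  99.]
w 6 43.7 46.9 50.1 [220. 162. 100.]
```

Emit:
move_arm:
  moves:
    - {"slide": [-0.08, -0.15, 0.01], "yaw": -0.3, "jaw": 0.0}
    - {"slide": [-0.16, -0.3, 0.02], "yaw": -0.6, "jaw": 0.0}
    - {"slide": [-0.25, -0.46, 0.03], "yaw": -0.83, "jaw": 0.0}
    - {"slide": [-0.33, -0.62, 0.03], "yaw": -0.83, "jaw": 0.0}
    - {"slide": [-0.384, -0.715, 0.03], "yaw": -0.83, "jaw": 0.0}
    - {"slide": [-0.384, -0.715, 0.03], "yaw": -0.83, "jaw": 0.0}
    - {"slide": [-0.384, -0.715, 0.03], "yaw": -0.83, "jaw": 0.0}

```text
time: 26.05
tcp_pos: [519.4, -88.6, 206.8]
eef_rot: [180.0, 0.1, -18.2]
contact_force: [0.0, 0.1, -1.3]
gripper_width: 14.6
grip_force: 97.9
```

```bash
cat > clip.py <<'E'
from h import *
x=lambda p:[*(O+ex*p[0]+ey*p[1]),p[2]]
st(-85,0,150,-18.3)
w=robot.get_image("wrist");cv2.imwrite("pics/w11.png",w["color"])
hsv=cv2.cvtColor(w["color"],cv2.COLOR_BGR2HSV)
p=robot.get_state()["tcp_pos"];print("pred jaw pix",proj(w,[x((-95,-48,120)),x((-85,-48,130)),x((-146,-100,70)),x((-146,-140,70)),x((-47,-60,292))]).round().tolist())
m=cv2.inRange(hsv,(3,120,90),(20,255,255));n,l,s,c=cv2.connectedComponentsWithStats(m)
for i in range(1,n):
    if s[i][4]>25:
        px=hsv[l==i].mean(0).round();print(s[i].tolist(),c[i].round(1).tolist(),"hsv",px,"at z120",sx(plane(w,c[i],120)))
g=cv2.GaussianBlur(w["color"].max(2),(5,5),0).astype(np.float32)
for y in(-130,-110,-90,-70):
    ks=np.arange(-175,-110,1.);q=proj(w,[x((k,y,70)) for k in ks]).astype(np.float32)
    v=cv2.remap(g,q[:,0].reshape(1,-1),q[:,1].reshape(1,-1),1)[0];i=np.argmax(np.abs(v[4:]-v[:-4]));print(y,"edge",ks[i+2],q[i+2].round(),v[::8].round())
E
python3 clip.py
```

```text
at [-179.5    2.5  206.8] [ 1.80e+02  1.00e-01 -1.82e+01] F [ 0.   0.1 -1.3] w 14.6 t 26.05
slide [ 0.009 -0.315  0.189] yaw 0.002
pred jaw pix [[129.0, 123.0], [108.0, 125.0], [213.0, 50.0], [211.0, -8.0], [-474.0, 146.0]]
[235, 84, 46, 253, 10411] [257.2, 204.0] hsv [ 11. 152. 198.] at z120 [-179.9    8.2  120. ]
[111, 105, 36, 25, 723] [127.9, 116.0] hsv [ 14. 221. 165.] at z120 [-94.6 -52.8 120. ]
[484, 112, 28, 64, 1229] [500.1, 144.8] hsv [ 12. 147. 100.] at z120 [-345.7  -34.2  120. ]
[410, 134, 59, 80, 1673] [438.9, 173.6] hsv [ 12. 147. 104.] at z120 [-306.  -14.  120.]
[471, 196, 10, 11, 55] [474.9, 200.7] hsv [ 12. 143.  92.] at z120 [-335.3    5.8  120. ]
[127, 220, 31, 47, 733] [141.6, 242.3] hsv [ 14. 219. 165.] at z120 [-95.1  37.9 120. ]
[306, 225, 73, 54, 2594] [339.8, 251.7] hsv [ 10. 157. 161.] at z120 [-241.    45.4  120. ]
[448, 277, 64, 24, 627] [480.2, 288.5] hsv [ 11. 153. 195.] at z120 [-353.1   77.5  120. ]
-130 edge -135.0 [197.   7.] [137. 138. 135. 134. 135. 160. 179. 179. 180.]
-110 edge -157.0 [227.  36.] [ 48.  51.  50. 137. 136. 163. 181. 183. 182.]
-90 edge -155.0 [225.  63.] [ 50.  50.  48. 139. 139. 169. 182. 182. 182.]
-70 edge -162.0 [235.  90.] [236. 234. 144. 143. 141. 172. 185. 185. 184.]
```

```bash
sed -i 's/578.1,81.1/580.9,89.6/' h.py; python3 -c "
from h import *
st(-100,-3,145,-18.3)
for n in('top','scene'):
    S=robot.get_image(n);g=cv2.GaussianBlur(S['color'],(3,3),0).max(2).astype(np.float32);x=lambda p:[*(O+ex*p[0]+ey*p[1]),p[2]]
    for y in(-110,-90,90,110):
        ks=np.arange(-75,-25,1.);q=proj(S,[x((k,y,292)) for k in ks]).astype(np.float32);v=cv2.remap(g,q[:,0].reshape(1,-1),q[:,1].reshape(1,-1),1)[0];i=np.argmax(np.abs(v[4:]-v[:-4]));print(n,y,'lip',ks[i+2],v[::7].round())
"
```

```text
at [-188.7    2.2  207.1] [ 1.80e+02  1.00e-01 -1.83e+01] F [ 0.4 -0.7 -1. ] w 15.1 t 26.1
slide [ 0.017 -0.296  0.207] yaw 0.001
top -110 lip -43.0 [135. 134. 133. 134. 120. 134. 132. 127.]
top -90 lip -45.0 [105. 105. 104. 105. 107. 127. 105. 107.]
top 90 lip -51.0 [133. 132. 134. 133. 114. 128. 124. 120.]
top 110 lip -45.0 [134. 134. 136. 134. 120. 136. 138. 138.]
scene -110 lip -43.0 [145. 144. 144. 141. 129. 140. 143. 131.]
scene -90 lip -35.0 [141. 144. 146. 143. 131. 135. 117. 109.]
scene 90 lip -73.0 [122. 139. 140. 136. 123. 130. 129. 124.]
scene 110 lip -43.0 [140. 139. 139. 135. 127. 143. 146. 147.]
```

Emit:
move_arm:
  moves:
    - {"slide": [0.017, -0.05, 0.1], "yaw": 0.0, "jaw": 0.0}
    - {"slide": [0.017, -0.2, 0.18], "yaw": 0.0, "jaw": 0.0}
    - {"slide": [0.017, -0.29, 0.207], "yaw": 0.0, "jaw": 0.0}
    - {"slide": [0.017, -0.296, 0.207], "yaw": 0.0, "jaw": 0.0}
    - {"slide": [0.017, -0.296, 0.207], "yaw": 0.0, "jaw": 0.0}

```text
time: 26.82
tcp_pos: [553.0, -6.4, 146.3]
eef_rot: [180.0, -0.0, -18.2]
contact_force: [-0.7, -0.2, -1.3]
gripper_width: 15.0
grip_force: 98.0
```

```bash
python3 -c "
from h import *
st(-85,-3,145,-18.3)"
```

```text
at [-99.9  -3.7 146.3] [180.   -0.  -18.2] F [-0.7 -0.2 -1.3] w 15.0 t 26.82
slide [-0.002 -0.05   0.004] yaw 0.002
```

Emit:
move_arm:
  moves:
    - {"slide": [0.0, -0.015, 0.0], "yaw": 0.0, "jaw": 0.0}
    - {"slide": [0.0, -0.025, 0.0], "yaw": 0.0, "jaw": 0.0}
    - {"slide": [0.0, -0.035, 0.0], "yaw": 0.0, "jaw": 0.0}
    - {"slide": [0.0, -0.035, 0.0], "yaw": 0.0, "jaw": 0.0}

```text
time: 27.32
tcp_pos: [556.1, 4.4, 146.1]
eef_rot: [180.0, -0.0, -18.2]
contact_force: [0.3, 0.3, -2.1]
gripper_width: 14.7
grip_force: 98.0
```

```bash
python3 -c "
from h import *
st(-85,-3,145,-18.3)"
```

```text
at [-88.6  -3.2 146.1] [180.   -0.  -18.2] F [ 0.3  0.3 -2.1] w 14.7 t 27.32
slide [-0.001 -0.012  0.004] yaw 0.004
```

Emit:
move_arm:
  moves:
    - {"slide": [0.0, -0.006, 0.0], "yaw": 0.0, "jaw": 0.0}
    - {"slide": [0.0, -0.012, 0.0], "yaw": 0.0, "jaw": 0.0}
    - {"slide": [0.0, -0.012, 0.0], "yaw": 0.0, "jaw": 0.0}

```text
time: 27.7
tcp_pos: [557.2, 7.9, 146.0]
eef_rot: [-180.0, 0.0, -18.2]
contact_force: [-0.0, 0.3, -1.2]
gripper_width: 14.6
grip_force: 98.0
```

```bash
python3 clip.py | head -9
```

```text
at [-84.9  -3.2 146. ] [-180.     0.   -18.2] F [-0.   0.3 -1.2] w 14.6 t 27.7
slide [-0.011 -0.    -0.013] yaw 0.004
pred jaw pix [[277.0, 145.0], [257.0, 148.0], [359.0, 47.0], [365.0, -29.0], [976.0, -77.0]]
[235, 85, 73, 252, 11291] [260.5, 200.5] hsv [ 11. 159. 174.] at z120 [-86.9 -19.8 120. ]
[419, 255, 93, 91, 5355] [470.1, 294.6] hsv [ 10. 158. 158.] at z120 [-205.    35.7  120. ]
-130 edge -173.0 [410.  -8.] [0. 0. 0. 0. 0. 0. 0. 0. 0.]
-110 edge -144.0 [357.  28.] [138. 138. 139. 141. 173. 182. 185. 184. 181.]
-90 edge -144.0 [355.  64.] [141. 142. 144. 143. 181. 184. 183. 185. 189.]
-70 edge -144.0 [352.  98.] [144. 144. 143. 144. 182. 187. 188. 186. 187.]
```

Emit:
move_arm:
  moves:
    - {"slide": [0.0, -0.003, 0.03], "yaw": 0.0, "jaw": 0.0}
    - {"slide": [0.0, -0.003, 0.06], "yaw": 0.0, "jaw": 0.0}
    - {"slide": [0.0, -0.003, 0.08], "yaw": 0.0, "jaw": 0.0}
    - {"slide": [0.0, -0.003, 0.08], "yaw": 0.0, "jaw": 0.0}

```text
time: 28.25
tcp_pos: [556.6, 8.7, 120.9]
eef_rot: [180.0, 0.1, -18.2]
contact_force: [0.0, -0.2, -0.4]
gripper_width: 14.9
grip_force: 98.0
```

```bash
python3 clip.py | head -1
```

```text
at [-84.4  -2.4 120.9] [ 1.80e+02  1.00e-01 -1.82e+01] F [ 0.  -0.2 -0.4] w 14.9 t 28.25
```

Emit:
move_arm:
  moves:
    - {"slide": [0.0, 0.0, 0.02], "yaw": 0.0, "jaw": 0.0}
    - {"slide": [0.0, 0.0, 0.03], "yaw": 0.0, "jaw": 0.0}
    - {"slide": [0.0, 0.0, 0.04], "yaw": 0.0, "jaw": 0.0}

```text
time: 28.68
tcp_pos: [558.6, 8.8, 110.6]
eef_rot: [-179.9, -0.1, -18.2]
contact_force: [0.5, 0.8, 0.8]
gripper_width: 15.0
grip_force: 98.3
```

```bash
python3 clip.py | head -1
```

```text
at [-83.7  -4.2 110.6] [-1.799e+02 -1.000e-01 -1.820e+01] F [0.5 0.8 0.8] w 15.0 t 28.68
```

Emit:
move_arm:
  moves:
    - {"slide": [0.0, 0.0, 0.01], "yaw": 0.0, "jaw": 0.0}
    - {"slide": [0.0, 0.0, 0.018], "yaw": 0.0, "jaw": 0.0}
    - {"slide": [0.0, 0.0, 0.026], "yaw": 0.0, "jaw": 0.0}

```text
time: 29.1
tcp_pos: [556.6, 8.5, 101.4]
eef_rot: [179.9, 0.1, -18.2]
contact_force: [-0.9, 1.1, 0.3]
gripper_width: 15.0
grip_force: 98.3
```

Emit:
move_arm:
  moves:
    - {"slide": [0.0, 0.0, 0.006], "yaw": 0.0, "jaw": 0.0}
    - {"slide": [0.0, 0.0, 0.012], "yaw": 0.0, "jaw": 0.0}

```text
time: 29.35
tcp_pos: [556.7, 8.5, 101.1]
eef_rot: [179.9, 0.1, -18.2]
contact_force: [-9.5, 2.4, 25.4]
gripper_width: 15.2
grip_force: 100.5
```

```bash
python3 clip.py | head -1
```

```text
at [-84.6  -2.5 101.1] [ 1.799e+02  1.000e-01 -1.820e+01] F [-9.5  2.4 25.4] w 15.2 t 29.35
```

Emit:
move_arm:
  moves:
    - {"slide": [0.0, 0.0, 0.004], "yaw": 0.0, "jaw": 0.0}
    - {"slide": [0.0, 0.0, -0.01], "yaw": 0.0, "jaw": 0.0}
    - {"slide": [0.0, 0.0, -0.018], "yaw": 0.0, "jaw": 0.0}

```text
time: 29.78
tcp_pos: [556.6, 8.6, 103.1]
eef_rot: [180.0, 0.1, -18.2]
contact_force: [0.4, 1.1, -4.9]
gripper_width: 15.0
grip_force: 97.8
```

Emit:
move_arm:
  moves:
    - {"slide": [0.0, 0.0, 0.014], "yaw": 0.0, "jaw": 0.0}
    - {"slide": [0.0, 0.0, 0.018], "yaw": 0.0, "jaw": 0.0}
    - {"slide": [0.0, 0.0, 0.01], "yaw": 0.0, "jaw": 0.45}
    - {"slide": [0.0, 0.0, 0.01], "yaw": 0.0, "jaw": 0.45}
    - {"slide": [0.0, 0.0, 0.01], "yaw": 0.0, "jaw": 0.45}
    - {"slide": [0.0, 0.0, -0.08], "yaw": 0.0, "jaw": 0.45}
    - {"slide": [0.0, 0.0, -0.16], "yaw": 0.0, "jaw": 0.45}
    - {"slide": [0.0, 0.12, -0.2], "yaw": 0.0, "jaw": 0.2}
    - {"slide": [0.0, 0.25, -0.25], "yaw": 0.0, "jaw": 0.0}
    - {"slide": [0.0, 0.25, -0.25], "yaw": 0.0, "jaw": 0.0}

```text
time: 31.02
tcp_pos: [534.4, -64.6, 179.9]
eef_rot: [180.0, -0.1, -18.4]
contact_force: [0.1, -0.0, -0.0]
gripper_width: -0.0
grip_force: 0.0
```

```bash
cat > mud.py <<'E'
from h import *
x=lambda p:[*(O+ex*p[0]+ey*p[1]),p[2]]
st(-140,100,150,-18.3)
w=robot.get_image("wrist");cv2.imwrite("pics/w12.png",w["color"])
hsv=cv2.cvtColor(w["color"],cv2.COLOR_BGR2HSV)
m=cv2.inRange(hsv,(3,120,90),(20,255,255));n,l,s,c=cv2.connectedComponentsWithStats(m)
for i in range(1,n):
    if s[i][4]>40: print(s[i].tolist(),c[i].round(1).tolist(),"hsv",hsv[l==i].mean(0).round(),"at z106",sx(plane(w,c[i],106)))
print(proj(w,[x((-85,k,106)) for k in(-72,-40,0,40,72)]).round().tolist())
E
python3 mud.py
```

```text
at [-161.    -4.3  179.9] [ 1.80e+02 -1.00e-01 -1.84e+01] F [ 0.1 -0.  -0. ] w -0.0 t 31.02
slide [-0.348 -0.07   0.1  ] yaw -0.003
[118, 92, 65, 193, 6053] [144.3, 183.5] hsv [ 12. 168. 169.] at z106 [-87.3 -17.3 106. ]
[448, 143, 64, 87, 2005] [481.0, 186.2] hsv [ 12. 147. 105.] at z106 [-309.9  -15.1  106. ]
[494, 182, 18, 36, 371] [504.7, 199.7] hsv [ 12. 146.  98.] at z106 [-328.    -5.6  106. ]
[334, 241, 86, 63, 2769] [379.1, 268.8] hsv [ 10. 157. 163.] at z106 [-247.5   45.4  106. ]
[486, 305, 26, 15, 268] [499.4, 312.3] hsv [ 11. 152. 189.] at z106 [-342.7   82.9  106. ]
[353, 315, 24, 15, 178] [362.6, 322.7] hsv [  9. 151. 160.] at z106 [-239.8   90.4  106. ]
[[132.0, 97.0], [137.0, 149.0], [143.0, 209.0], [149.0, 262.0], [153.0, 302.0]]
```

Run:
```python
from h import *
w=robot.get_image("wrist");hsv=cv2.cvtColor(w["color"],cv2.COLOR_BGR2HSV)
H,S,V=[hsv[...,i].astype(int) for i in range(3)]
cop=(H>=7)&(H<=13)&(S>120)&(S<195)&(V>90);jaw=(S>=195)&(H>=11)&(H<18)&(V>90)
for r in range(95,300,10):
    c=np.where(cop[r,100:200])[0]+100;j=np.where(jaw[r,100:210])[0]+100
    if len(c)>3:
        a,b=plane(w,(c[0],r),106),plane(w,(c[-1]+1,r),106);print(r,"cop",c[0],c[-1],"x",sx(a)[0],sx(b)[0],"y",sx(a)[1],"wid",round(sx(b)[0]-sx(a)[0],1),"jaw",(j.min(),j.max(),sx(plane(w,(j.min(),r),125))[0],sx(plane(w,(j.max(),r),125))[0]) if len(j)>2 else "")
```

```text
95 cop 120 147 x -76.6 -93.8 y -72.6 wid -17.2 jaw 
105 cop 121 148 x -76.6 -93.9 y -66.7 wid -17.3 jaw 
115 cop 121 149 x -76.0 -94.0 y -60.7 wid -18.0 jaw 
125 cop 122 174 x -75.9 -109.1 y -54.5 wid -33.2 jaw (np.int64(141), np.int64(173), np.float64(-94.6), np.float64(-112.7))
135 cop 123 173 x -75.9 -108.1 y -48.3 wid -32.2 jaw (np.int64(142), np.int64(170), np.float64(-94.6), np.float64(-110.6))
145 cop 125 161 x -76.5 -100.0 y -42.0 wid -23.5 jaw 
155 cop 126 152 x -76.4 -93.8 y -35.6 wid -17.4 jaw 
165 cop 127 153 x -76.4 -93.9 y -29.1 wid -17.5 jaw 
175 cop 128 154 x -76.4 -94.0 y -22.5 wid -17.6 jaw 
185 cop 129 154 x -76.3 -93.4 y -15.8 wid -17.1 jaw 
195 cop 130 155 x -76.2 -93.5 y -9.0 wid -17.3 jaw 
205 cop 131 156 x -76.2 -93.6 y -2.0 wid -17.4 jaw 
215 cop 132 157 x -76.1 -93.7 y 5.1 wid -17.6 jaw 
225 cop 133 158 x -76.0 -93.7 y 12.3 wid -17.7 jaw 
235 cop 134 159 x -75.9 -93.8 y 19.6 wid -17.9 jaw 
245 cop 135 174 x -75.9 -103.6 y 27.1 wid -27.7 jaw (np.int64(175), np.int64(182), np.float64(-108.8), np.float64(-113.2))
255 cop 136 183 x -75.8 -109.3 y 34.7 wid -33.5 jaw (np.int64(170), np.int64(182), np.float64(-105.2), np.float64(-112.8))
265 cop 136 179 x -75.0 -106.0 y 42.5 wid -31.0 jaw (np.int64(155), np.int64(177), np.float64(-95.1), np.float64(-109.1))
275 cop 138 159 x -75.6 -91.3 y 50.4 wid -15.7 jaw
```

Emit:
move_arm:
  moves:
    - {"slide": [0.0, 0.1, 0.1], "yaw": 0.0, "jaw": 0.0}
    - {"slide": [0.0, 0.1, 0.25], "yaw": 0.0, "jaw": 0.0}
    - {"slide": [0.0, 0.1, 0.37], "yaw": 0.0, "jaw": 0.0}
    - {"slide": [0.0, 0.06, 0.38], "yaw": 0.0, "jaw": 0.0}
    - {"slide": [0.0, 0.03, 0.38], "yaw": 0.0, "jaw": 0.0}
  newtons: 60

```text
time: 31.75
tcp_pos: [531.9, -69.8, 65.3]
eef_rot: [-180.0, 0.0, -18.1]
contact_force: [-1.1, -0.3, 0.2]
gripper_width: 0.1
grip_force: 0.0
```

```bash
python3 -c "
from h import *
st(-160,-4,66,-18.3)"
```

```text
at [-166.6   -3.6   65.3] [-180.     0.   -18.1] F [-1.1 -0.3  0.2] w 0.1 t 31.75
slide [ 0.002 -0.022 -0.002] yaw 0.006
```

Emit:
move_arm:
  moves:
    - {"slide": [0.0, -0.015, 0.0], "yaw": 0.0, "jaw": 0.0}
    - {"slide": [0.0, -0.03, 0.0], "yaw": 0.0, "jaw": 0.0}
    - {"slide": [0.0, -0.03, 0.0], "yaw": 0.0, "jaw": 0.0}

```text
time: 32.12
tcp_pos: [535.1, -62.6, 66.1]
eef_rot: [180.0, -0.1, -18.2]
contact_force: [-0.2, 0.3, 1.0]
gripper_width: 0.4
grip_force: 0.1
```

Emit:
move_arm:
  moves:
    - {"slide": [0.0, -0.01, 0.0], "yaw": 0.0, "jaw": 0.0}
    - {"slide": [0.0, -0.02, 0.0], "yaw": 0.0, "jaw": 0.0}

```text
time: 32.38
tcp_pos: [535.1, -62.0, 66.0]
eef_rot: [179.2, -0.1, -18.4]
contact_force: [-7.0, -18.4, 5.7]
gripper_width: -0.1
grip_force: 9.6
```

```bash
python3 -c "
from h import *
st(-155,-4,66,-18.3)"
```

```text
at [-158.2   -4.1   66. ] [ 1.792e+02 -1.000e-01 -1.840e+01] F [ -7.  -18.4   5.7] w -0.1 t 32.38
slide [-0.    -0.011  0.   ] yaw -0.002
```

Emit:
move_arm:
  moves:
    - {"slide": [0.0, -0.008, 0.0], "yaw": 0.0, "jaw": 0.0}
    - {"slide": [0.0, -0.008, -0.02], "yaw": 0.0, "jaw": 0.0}
    - {"slide": [0.0, -0.008, -0.04], "yaw": 0.0, "jaw": 0.0}

```text
time: 32.75
tcp_pos: [535.0, -61.8, 76.2]
eef_rot: [179.0, -0.1, -18.5]
contact_force: [-2.2, -19.8, -6.5]
gripper_width: -0.3
grip_force: 9.3
```

```bash
python3 -c "
from h import *
st(-155,-4,66,-18.3)"
```

```text
at [-158.    -4.    76.2] [ 1.79e+02 -1.00e-01 -1.85e+01] F [ -2.2 -19.8  -6.5] w -0.3 t 32.75
slide [ 0.    -0.011  0.034] yaw -0.006
```

Emit:
move_arm:
  moves:
    - {"slide": [0.0, 0.0, -0.02], "yaw": 0.0, "jaw": 0.0}
    - {"slide": [0.0, -0.003, -0.04], "yaw": 0.0, "jaw": 0.0}
    - {"slide": [0.0, -0.003, -0.05], "yaw": 0.0, "jaw": 0.0}

```text
time: 33.12
tcp_pos: [535.5, -60.3, 91.5]
eef_rot: [179.1, -0.1, -18.5]
contact_force: [-1.8, -16.8, -5.6]
gripper_width: 0.3
grip_force: 8.1
```

```bash
cat > shaft.py <<'E'
from h import *
st(-155,-4,66,-18.3)
w=robot.get_image("wrist");hsv=cv2.cvtColor(w["color"],cv2.COLOR_BGR2HSV)
H,S,V=[hsv[...,i].astype(int) for i in range(3)];cop=(H>=7)&(H<=13)&(S>120)&(S<195)&(V>60)
o=np.array(w["xyz"]);print("cam",sx(o))
for r in range(60,300,20):
    c=np.where(cop[r,0:240])[0]
    if len(c)>5: a,b=plane(w,(c[0],r),106),plane(w,(c[-1]+1,r),106);print(r,c[0],c[-1],"x",sx(a)[0],sx(b)[0],"y",sx(a)[1])
E
python3 shaft.py
```

```text
at [-156.5   -4.    91.5] [ 1.791e+02 -1.000e-01 -1.850e+01] F [ -1.8 -16.8  -5.6] w 0.3 t 33.12
slide [ 0.    -0.006  0.085] yaw -0.005
cam [-154.9  -71.2  223. ]
100 0 32 x -66.9 -78.6 y -71.1
120 0 35 x -65.5 -78.4 y -64.2
140 0 111 x -64.0 -104.7 y -57.1
200 12 49 x -63.8 -78.4 y -34.4
220 0 53 x -57.4 -78.6 y -26.4
240 0 56 x -55.6 -78.3 y -18.0
260 0 60 x -53.7 -78.4 y -9.3
280 5 64 x -53.7 -78.5 y -0.3
```

Emit:
move_arm:
  moves:
    - {"slide": [0.0, 0.0, -0.033], "yaw": 0.0, "jaw": 0.0}
    - {"slide": [0.0, -0.007, -0.073], "yaw": 0.0, "jaw": 0.0}
    - {"slide": [0.0, -0.02, -0.11], "yaw": 0.0, "jaw": 0.0}
    - {"slide": [0.0, -0.037, -0.147], "yaw": 0.0, "jaw": 0.0}
    - {"slide": [0.0, -0.057, -0.183], "yaw": 0.0, "jaw": 0.0}

```text
time: 33.8
tcp_pos: [542.7, -36.8, 147.9]
eef_rot: [-180.0, -0.0, -18.2]
contact_force: [0.9, -0.0, 0.1]
gripper_width: -0.0
grip_force: 0.0
```

```bash
python3 shaft.py
python3 - <<'E'
from h import *
x=lambda p:[*(O+ex*p[0]+ey*p[1]),p[2]]
for n in("top","scene"):
    S=robot.get_image(n);g=cv2.GaussianBlur(S['color'],(3,3),0).max(2).astype(np.float32)
    for y in(-125,-110,110,125):
        ks=np.arange(-165,-70,1.);q=proj(S,[x((k,y,145)) for k in ks]).astype(np.float32);v=cv2.remap(g,q[:,0].reshape(1,-1),q[:,1].reshape(1,-1),1)[0];i=np.argmax(np.abs(v[4:]-v[:-4]));print(n,y,'edge',ks[i+2],v[::10].round())
E
```

```text
at [-132.    -3.4  147.9] [-180.    -0.   -18.2] F [ 0.9 -0.   0.1] w -0.0 t 33.8
slide [0.002 0.076 0.273] yaw 0.004
cam [-132.2  -70.7  279.4]
100 112 150 x -56.8 -77.2 y -69.3
120 114 192 x -56.7 -98.4 y -59.1
140 116 193 x -56.6 -98.5 y -48.6
160 119 155 x -57.1 -77.3 y -37.8
180 121 156 x -56.9 -77.0 y -26.5
200 123 158 x -56.8 -77.1 y -15.0
220 125 159 x -56.6 -76.8 y -3.0
240 127 161 x -56.5 -76.9 y 9.5
260 130 162 x -56.8 -76.5 y 22.4
280 132 148 x -56.6 -67.0 y 35.8
top -125 edge -77.0 [146. 133. 137. 137. 141. 142. 147. 143. 143. 126.]
top -110 edge -84.0 [146. 121. 123. 128. 134. 139. 145. 150. 141. 116.]
top 110 edge -77.0 [137. 137. 137. 137. 139. 138. 138. 140. 139. 145.]
top 125 edge -74.0 [137. 138. 137. 137. 137. 138. 138. 140. 141. 143.]
scene -125 edge -155.0 [109. 106. 109. 110. 126. 137. 140. 141. 143. 145.]
scene -110 edge -140.0 [109. 103. 107. 123. 135. 140. 141. 141. 142. 145.]
scene 110 edge -163.0 [141. 143. 144. 144. 144. 144. 145. 144. 145. 146.]
scene 125 edge -79.0 [142. 144. 144. 144. 144. 143. 143. 143. 145. 147.]
```

Emit:
move_arm:
  moves:
    - {"slide": [0.0, 0.14, 0.0], "yaw": 0.0, "jaw": 0.0}
    - {"slide": [0.0, 0.15, 0.15], "yaw": 0.0, "jaw": 0.0}
    - {"slide": [0.0, 0.14, 0.226], "yaw": 0.0, "jaw": 0.0}
    - {"slide": [0.0, 0.1, 0.23], "yaw": 0.0, "jaw": 0.0}
    - {"slide": [0.0, 0.075, 0.23], "yaw": 0.0, "jaw": 0.0}
    - {"slide": [0.0, 0.06, 0.23], "yaw": 0.0, "jaw": 0.0}
    - {"slide": [0.0, 0.05, 0.23], "yaw": 0.0, "jaw": 0.0}

```text
time: 34.83
tcp_pos: [534.0, -60.3, 78.0]
eef_rot: [178.5, 0.1, -18.4]
contact_force: [-12.3, -31.3, -2.3]
gripper_width: -0.1
grip_force: 16.6
```

```bash
python3 shaft.py|head -2
```

```text
at [-157.    -2.6   78. ] [ 1.785e+02  1.000e-01 -1.840e+01] F [-12.3 -31.3  -2.3] w -0.1 t 34.83
slide [ 0.005 -0.007  0.04 ] yaw -0.004
```

Emit:
move_arm:
  moves:
    - {"slide": [0.0, 0.0, -0.03], "yaw": 0.0, "jaw": 0.0}
    - {"slide": [0.0, -0.005, -0.06], "yaw": 0.0, "jaw": 0.0}
    - {"slide": [0.0, -0.012, -0.09], "yaw": 0.0, "jaw": 0.0}
    - {"slide": [0.0, -0.022, -0.12], "yaw": 0.0, "jaw": 0.0}

```text
time: 35.38
tcp_pos: [537.4, -50.2, 114.6]
eef_rot: [179.2, 0.1, -18.3]
contact_force: [-6.8, -13.6, -1.2]
gripper_width: 0.5
grip_force: 7.6
```

```bash
python3 shaft.py
```

```text
at [-146.3   -2.6  114.6] [ 1.792e+02  1.000e-01 -1.830e+01] F [ -6.8 -13.6  -1.2] w 0.5 t 35.38
slide [0.005 0.029 0.162] yaw -0.002
cam [-144.8  -70.1  246. ]
120 0 7 x -37.4 -40.9 y -61.2
200 0 23 x -29.9 -41.0 y -25.5
220 0 27 x -27.8 -41.0 y -15.8
240 0 31 x -25.5 -40.9 y -5.8
260 0 35 x -23.2 -40.8 y 4.7
280 0 40 x -20.8 -41.2 y 15.5
```

Emit:
move_arm:
  moves:
    - {"slide": [0.0, -0.014, -0.04], "yaw": 0.0, "jaw": 0.0}
    - {"slide": [0.0, -0.028, -0.077], "yaw": 0.0, "jaw": 0.0}
    - {"slide": [0.0, -0.04, -0.1], "yaw": 0.0, "jaw": 0.0}
    - {"slide": [0.0, -0.051, -0.117], "yaw": 0.0, "jaw": 0.0}
    - {"slide": [0.0, -0.064, -0.135], "yaw": 0.0, "jaw": 0.0}
    - {"slide": [0.0, -0.077, -0.15], "yaw": 0.0, "jaw": 0.0}
    - {"slide": [0.0, -0.092, -0.165], "yaw": 0.0, "jaw": 0.0}
    - {"slide": [0.0, -0.106, -0.177], "yaw": 0.0, "jaw": 0.0}
    - {"slide": [0.0, -0.122, -0.192], "yaw": 0.0, "jaw": 0.0}
    - {"slide": [0.0, -0.137, -0.207], "yaw": 0.0, "jaw": 0.0}

```text
time: 36.67
tcp_pos: [551.9, -6.9, 176.5]
eef_rot: [179.8, 0.0, -18.2]
contact_force: [-2.0, -4.1, -3.0]
gripper_width: -0.1
grip_force: 2.3
```

```bash
python3 shaft.py
```

```text
at [-100.7   -2.8  176.5] [179.8   0.  -18.2] F [-2.  -4.1 -3. ] w -0.1 t 36.67
slide [0.004 0.181 0.368] yaw 0.003
cam [-100.4  -70.2  308. ]
100 37 82 x 32.5 4.2 y -68.8
120 41 84 x 32.1 4.6 y -56.9
160 77 90 x 13.1 4.1 y -31.8
180 51 93 x 32.1 3.9 y -18.7
200 54 96 x 32.4 3.7 y -5.2
220 58 98 x 32.0 4.2 y 8.8
240 62 101 x 31.7 4.1 y 23.4
260 65 104 x 32.1 4.0 y 38.5
280 69 107 x 31.8 3.9 y 54.2
```

Emit:
move_arm:
  moves:
    - {"slide": [0.0, 0.12, 0.0], "yaw": 0.0, "jaw": 0.2}
    - {"slide": [0.0, 0.22, 0.02], "yaw": 0.0, "jaw": 0.5}
    - {"slide": [0.0, 0.22, 0.11], "yaw": 0.0, "jaw": 0.5}
    - {"slide": [0.0, 0.22, 0.123], "yaw": 0.0, "jaw": 0.5}
    - {"slide": [0.0, 0.18, 0.123], "yaw": 0.0, "jaw": 0.5}
    - {"slide": [0.0, 0.15, 0.123], "yaw": 0.0, "jaw": 0.5}

```text
time: 37.48
tcp_pos: [539.9, -48.0, 140.4]
eef_rot: [-179.9, -0.1, -18.1]
contact_force: [0.1, -1.3, 1.2]
gripper_width: 43.1
grip_force: 0.0
```

```bash
python3 shaft.py
```

```text
at [-143.4   -4.3  140.4] [-1.799e+02 -1.000e-01 -1.810e+01] F [ 0.1 -1.3  1.2] w 43.1 t 37.48
slide [-0.001  0.038  0.248] yaw 0.006
cam [-143.7  -71.4  272.1]
```

Emit:
move_arm:
  moves:
    - {"slide": [0.0, -0.025, 0.0], "yaw": 0.0, "jaw": 0.5}
    - {"slide": [0.0, -0.05, 0.0], "yaw": 0.0, "jaw": 0.5}
    - {"slide": [0.0, -0.075, 0.0], "yaw": 0.0, "jaw": 0.5}
    - {"slide": [0.0, -0.1, 0.0], "yaw": 0.0, "jaw": 0.5}
  newtons: 120

```text
time: 38.02
tcp_pos: [542.2, -41.0, 147.6]
eef_rot: [176.9, -0.2, -18.7]
contact_force: [-40.9, -66.6, 58.9]
gripper_width: 42.8
grip_force: 34.4
```

```bash
python3 shaft.py
```

```text
at [-136.1   -4.3  147.6] [176.9  -0.2 -18.7] F [-40.9 -66.6  58.9] w 42.8 t 38.02
slide [-0.001  0.062  0.272] yaw -0.014
cam [-129.7  -71.1  279.2]
```

Emit:
move_arm:
  moves:
    - {"slide": [0.0, 0.09, -0.01], "yaw": 0.0, "jaw": 0.5}
    - {"slide": [0.0, 0.16, 0.0], "yaw": 0.0, "jaw": 0.5}
    - {"slide": [0.0, 0.17, 0.06], "yaw": 0.0, "jaw": 0.5}
    - {"slide": [0.0, 0.17, 0.1], "yaw": 0.0, "jaw": 0.5}
    - {"slide": [0.0, 0.17, 0.1], "yaw": 0.0, "jaw": 0.5}

```text
time: 38.7
tcp_pos: [531.1, -68.4, 108.2]
eef_rot: [-180.0, 0.1, -18.2]
contact_force: [-0.4, 0.2, 0.0]
gripper_width: 42.7
grip_force: 0.0
```

Run:
```python
from h import *
st(-150,-4,105,-18.3)
x=lambda p:[*(O+ex*p[0]+ey*p[1]),p[2]]
for n in("top","scene","wrist"):
    w=robot.get_image(n);c=w['color'].max(2).astype(int);out=[]
    for t in range(10,60,2):
        a=np.radians(t);P=proj(w,[x((-55*np.cos(a)-112*np.sin(a),yy,70+112*np.cos(a)-55*np.sin(a))) for yy in np.linspace(-48,40,19)]).round().astype(int)
        P=[q for q in P if 1<=q[0]<510 and 1<=q[1]<382]
        out.append((t,int(sum(c[q[1],q[0]]<60 for q in P)),len(P)))
    print(n,out)
```

```text
at [-165.6   -2.4  108.2] [-1.80e+02  1.00e-01 -1.82e+01] F [-0.4  0.2  0. ] w 42.7 t 38.7
slide [ 0.005 -0.052  0.011] yaw 0.005
top [(10, 0, 19), (12, 0, 19), (14, 1, 19), (16, 1, 19), (18, 1, 19), (20, 1, 19), (22, 1, 19), (24, 1, 19), (26, 9, 19), (28, 8, 19), (30, 6, 19), (32, 3, 19), (34, 0, 19), (36, 0, 19), (38, 0, 19), (40, 0, 19), (42, 0, 19), (44, 0, 19), (46, 0, 19), (48, 0, 19), (50, 0, 19), (52, 0, 19), (54, 0, 19), (56, 0, 19), (58, 0, 19)]
scene [(10, 0, 19), (12, 0, 19), (14, 0, 19), (16, 0, 19), (18, 0, 19), (20, 0, 19), (22, 0, 19), (24, 0, 19), (26, 0, 19), (28, 0, 19), (30, 0, 19), (32, 0, 19), (34, 0, 19), (36, 0, 19), (38, 0, 19), (40, 0, 19), (42, 0, 19), (44, 0, 19), (46, 0, 19), (48, 0, 19), (50, 0, 19), (52, 0, 19), (54, 0, 19), (56, 0, 19), (58, 0, 19)]
wrist [(10, 0, 0), (12, 0, 0), (14, 0, 0), (16, 0, 0), (18, 2, 3), (20, 4, 8), (22, 7, 14), (24, 6, 16), (26, 16, 16), (28, 17, 17), (30, 18, 18), (32, 9, 19), (34, 8, 19), (36, 8, 19), (38, 7, 19), (40, 6, 19), (42, 7, 19), (44, 7, 19), (46, 8, 19), (48, 7, 19), (50, 7, 19), (52, 7, 19), (54, 8, 19), (56, 8, 19), (58, 7, 19)]
```

Emit:
move_arm:
  moves:
    - {"slide": [0.0, -0.05, 0.0], "yaw": 0.0, "jaw": 0.5}
    - {"slide": [0.0, -0.08, 0.0], "yaw": 0.0, "jaw": 0.5}
    - {"slide": [0.0, -0.1, 0.0], "yaw": 0.0, "jaw": 0.5}
    - {"slide": [0.0, -0.11, 0.0], "yaw": 0.0, "jaw": 0.5}

```text
time: 39.35
tcp_pos: [539.0, -53.8, 115.3]
eef_rot: [177.6, -0.3, -18.6]
contact_force: [-30.5, -55.7, 40.1]
gripper_width: 42.5
grip_force: 24.5
```

```bash
python3 shaft.py|head -1
```

```text
at [-149.2   -5.2  115.3] [177.6  -0.3 -18.6] F [-30.5 -55.7  40.1] w 42.5 t 39.35
```

Emit:
move_arm:
  moves:
    - {"slide": [0.0, 0.06, 0.0], "yaw": 0.0, "jaw": 0.5}
    - {"slide": [0.0, 0.1, 0.0], "yaw": 0.0, "jaw": 0.2}
    - {"slide": [0.0, 0.1, -0.08], "yaw": 0.0, "jaw": 0.0}
    - {"slide": [0.0, 0.05, -0.117], "yaw": 0.0, "jaw": 0.0}
    - {"slide": [0.0, 0.0, -0.117], "yaw": 0.0, "jaw": 0.0}
    - {"slide": [0.0, -0.04, -0.117], "yaw": 0.0, "jaw": 0.0}
    - {"slide": [0.0, -0.06, -0.117], "yaw": 0.0, "jaw": 0.0}

```text
time: 40.28
tcp_pos: [546.7, -22.4, 145.0]
eef_rot: [179.5, 0.1, -18.2]
contact_force: [-12.8, -16.2, 20.2]
gripper_width: -0.2
grip_force: 0.0
```

```bash
cat > th.py <<'E'
from h import *
st(-150,-4,105,-18.3)
x=lambda p:[*(O+ex*p[0]+ey*p[1]),p[2]]
for n in("top","wrist"):
    w=robot.get_image(n);c=w['color'].max(2).astype(int);out=[]
    for t in range(-4,50,2):
        a=np.radians(t);P=proj(w,[x((-55*np.cos(a)-112*np.sin(a),yy,70+112*np.cos(a)-55*np.sin(a))) for yy in np.linspace(-48,40,19)]).round().astype(int)
        P=[q for q in P if 1<=q[0]<510 and 1<=q[1]<382]
        if P: out.append((t,round(sum(int(c[q[1],q[0]])<60 for q in P)/len(P),1)))
    print(n,[o for o in out if o[1]>.25])
E
python3 th.py
```

```text
at [-117.    -2.7  145. ] [ 1.795e+02  1.000e-01 -1.820e+01] F [-12.8 -16.2  20.2] w -0.2 t 40.27
slide [0.004 0.11  0.133] yaw 0.004
top []
wrist [(2, 0.4), (4, 0.4), (6, 0.4), (8, 0.4), (10, 0.4), (12, 0.5), (14, 0.5), (16, 0.5), (18, 0.5), (20, 0.5), (22, 0.4), (24, 1.0), (26, 1.0), (28, 1.0), (30, 0.5), (32, 0.5), (34, 0.4), (36, 0.3), (38, 0.3), (40, 0.3), (42, 0.5), (44, 0.5), (46, 0.3)]
```

Emit:
move_arm:
  moves:
    - {"slide": [0.0, -0.015, -0.025], "yaw": 0.0, "jaw": 0.0}
    - {"slide": [0.0, -0.03, -0.045], "yaw": 0.0, "jaw": 0.0}
    - {"slide": [0.0, -0.05, -0.062], "yaw": 0.0, "jaw": 0.0}
    - {"slide": [0.0, -0.068, -0.078], "yaw": 0.0, "jaw": 0.0}

```text
time: 40.88
tcp_pos: [553.0, -3.1, 166.4]
eef_rot: [179.5, 0.1, -18.2]
contact_force: [-1.8, -8.1, 0.3]
gripper_width: -0.1
grip_force: 4.0
```

```bash
python3 th.py
```

```text
at [-96.8  -2.6 166.4] [ 1.795e+02  1.000e-01 -1.820e+01] F [-1.8 -8.1  0.3] w -0.1 t 40.88
slide [0.004 0.177 0.205] yaw 0.002
top []
wrist [(-4, 0.4), (-2, 0.3), (0, 0.4), (2, 0.5), (4, 0.5), (6, 0.5), (8, 0.4), (10, 0.4), (12, 1.0), (14, 1.0), (16, 0.5), (18, 0.5), (20, 0.4), (22, 0.3), (24, 0.5), (26, 0.3), (28, 0.3), (30, 0.3), (32, 0.3), (34, 0.4), (36, 0.4), (38, 0.4), (40, 0.3), (42, 0.3)]
```

Emit:
move_arm:
  moves:
    - {"slide": [0.0, 0.1, 0.0], "yaw": 0.0, "jaw": 0.1}
    - {"slide": [0.0, 0.21, 0.0], "yaw": 0.0, "jaw": 0.5}
    - {"slide": [0.0, 0.22, 0.08], "yaw": 0.0, "jaw": 0.5}
    - {"slide": [0.0, 0.21, 0.11], "yaw": 0.0, "jaw": 0.5}
    - {"slide": [0.0, 0.16, 0.11], "yaw": 0.0, "jaw": 0.5}
    - {"slide": [0.0, 0.125, 0.11], "yaw": 0.0, "jaw": 0.5}

```text
time: 41.72
tcp_pos: [543.4, -35.3, 135.0]
eef_rot: [-180.0, -0.0, -18.1]
contact_force: [-0.2, 0.6, 0.1]
gripper_width: 42.6
grip_force: 0.0
```

```bash
python3 th.py
```

```text
at [-130.3   -3.6  135. ] [-180.    -0.   -18.1] F [-0.2  0.6  0.1] w 42.6 t 41.73
slide [0.001 0.065 0.1  ] yaw 0.006
top []
wrist [(-2, 0.6), (0, 0.4), (2, 0.3), (4, 0.4), (6, 0.4), (8, 0.4), (10, 0.5), (12, 1.0), (14, 1.0), (16, 0.3), (18, 0.5), (20, 0.5), (22, 0.5), (24, 0.6), (26, 0.6), (28, 0.4), (30, 0.4), (32, 0.4)]
```

Emit:
move_arm:
  moves:
    - {"slide": [0.0, -0.012, 0.0], "yaw": 0.0, "jaw": 0.5}
    - {"slide": [0.0, -0.022, -0.008], "yaw": 0.0, "jaw": 0.5}
    - {"slide": [0.0, -0.032, -0.016], "yaw": 0.0, "jaw": 0.5}

```text
time: 42.2
tcp_pos: [545.7, -27.6, 139.8]
eef_rot: [-180.0, -0.0, -18.2]
contact_force: [-0.1, 0.2, 0.1]
gripper_width: 42.6
grip_force: 0.0
```

```bash
python3 th.py
```

```text
at [-122.3   -3.4  139.8] [-180.    -0.   -18.2] F [-0.1  0.2  0.1] w 42.6 t 42.2
slide [0.002 0.092 0.116] yaw 0.003
top []
wrist [(-4, 0.5), (-2, 0.3), (0, 0.4), (2, 0.4), (4, 0.4), (6, 0.5), (8, 0.4), (10, 0.4), (12, 1.0), (14, 1.0), (16, 0.5), (18, 0.6), (20, 0.6), (22, 0.6), (24, 0.5), (26, 0.4), (28, 0.3)]
```

Emit:
move_arm:
  moves:
    - {"slide": [0.0, -0.012, -0.006], "yaw": 0.0, "jaw": 0.5}
    - {"slide": [0.0, -0.024, -0.012], "yaw": 0.0, "jaw": 0.5}
    - {"slide": [0.0, -0.034, -0.018], "yaw": 0.0, "jaw": 0.5}

```text
time: 42.68
tcp_pos: [547.8, -20.1, 144.7]
eef_rot: [179.7, 0.0, -18.3]
contact_force: [-2.8, -7.3, 1.4]
gripper_width: 42.8
grip_force: 4.1
```

```bash
python3 th.py
```

```text
at [-114.5   -3.1  144.7] [179.7   0.  -18.3] F [-2.8 -7.3  1.4] w 42.8 t 42.67
slide [0.003 0.118 0.132] yaw 0.001
top []
wrist [(-4, 0.4), (-2, 0.4), (0, 0.4), (2, 0.5), (4, 0.4), (6, 0.4), (8, 0.7), (10, 1.0), (12, 1.0), (14, 0.6), (16, 0.6), (18, 0.5), (20, 0.4), (22, 0.4)]
```

Emit:
move_arm:
  moves:
    - {"slide": [0.0, -0.012, -0.008], "yaw": 0.0, "jaw": 0.5}
    - {"slide": [0.0, -0.024, -0.016], "yaw": 0.0, "jaw": 0.5}
    - {"slide": [0.0, -0.036, -0.024], "yaw": 0.0, "jaw": 0.5}
    - {"slide": [0.0, -0.046, -0.03], "yaw": 0.0, "jaw": 0.5}
    - {"slide": [0.0, -0.054, -0.034], "yaw": 0.0, "jaw": 0.5}

```text
time: 43.4
tcp_pos: [552.8, -4.8, 155.6]
eef_rot: [179.7, 0.0, -18.3]
contact_force: [-5.8, -7.0, 4.8]
gripper_width: 42.7
grip_force: 4.3
```

```bash
python3 th.py
```

```text
at [-98.4  -3.  155.6] [179.7   0.  -18.3] F [-5.8 -7.   4.8] w 42.7 t 43.4
slide [0.003 0.172 0.169] yaw 0.001
top []
wrist [(-4, 0.4), (-2, 0.3), (0, 1.0), (2, 1.0), (4, 0.6), (6, 0.6), (8, 0.5), (10, 0.4), (12, 0.4)]
```

Emit:
move_arm:
  moves:
    - {"slide": [0.0, -0.007, -0.004], "yaw": 0.0, "jaw": 0.5}
    - {"slide": [0.0, -0.012, -0.006], "yaw": 0.0, "jaw": 0.5}

```text
time: 43.75
tcp_pos: [553.9, -1.4, 157.6]
eef_rot: [179.7, 0.0, -18.3]
contact_force: [-4.4, -7.2, 6.4]
gripper_width: 42.7
grip_force: 4.4
```

```bash
python3 th.py
```

```text
at [-94.8  -3.  157.6] [179.7   0.  -18.3] F [-4.4 -7.2  6.4] w 42.7 t 43.75
slide [0.003 0.184 0.175] yaw 0.001
top []
wrist [(-4, 0.4), (-2, 1.0), (0, 1.0), (2, 0.8), (4, 0.6), (6, 0.6), (8, 0.4), (10, 0.4)]
```

Emit:
move_arm:
  moves:
    - {"slide": [0.0, -0.006, -0.003], "yaw": 0.0, "jaw": 0.5}
    - {"slide": [0.0, -0.01, -0.005], "yaw": 0.0, "jaw": 0.5}

```text
time: 44.1
tcp_pos: [553.9, -0.9, 158.2]
eef_rot: [179.3, 0.0, -18.3]
contact_force: [-4.2, -15.5, 0.5]
gripper_width: 43.1
grip_force: 8.2
```

Emit:
move_arm:
  moves:
    - {"slide": [0.0, -0.006, -0.003], "yaw": 0.0, "jaw": 0.5}
    - {"slide": [0.0, -0.006, -0.003], "yaw": 0.0, "jaw": 0.5}

```text
time: 44.35
tcp_pos: [553.9, -0.9, 158.4]
eef_rot: [179.1, 0.1, -18.4]
contact_force: [-5.0, -18.5, -0.3]
gripper_width: 42.8
grip_force: 9.6
```

```bash
python3 th.py
```

```text
at [-94.4  -2.8 158.4] [ 1.791e+02  1.000e-01 -1.840e+01] F [ -5.  -18.5  -0.3] w 42.8 t 44.35
slide [0.004 0.185 0.178] yaw -0.004
top []
wrist [(-4, 0.3), (-2, 1.0), (0, 1.0), (2, 0.6), (4, 0.6), (6, 0.5), (8, 0.4), (10, 0.4)]
```

Emit:
move_arm:
  moves:
    - {"slide": [0.0, -0.008, 0.0], "yaw": 0.0, "jaw": 0.5}
    - {"slide": [0.0, -0.008, 0.0], "yaw": 0.0, "jaw": 0.5}
    - {"slide": [0.0, 0.03, 0.0], "yaw": 0.0, "jaw": 0.5}
    - {"slide": [0.0, 0.15, 0.0], "yaw": 0.0, "jaw": 0.5}
    - {"slide": [0.0, 0.35, -0.05], "yaw": 0.0, "jaw": 0.5}
    - {"slide": [0.0, 0.5, -0.2], "yaw": 0.0, "jaw": 0.5}
    - {"slide": [0.0, 0.5, -0.25], "yaw": 0.0, "jaw": 0.5}
    - {"slide": [0.0, 0.5, -0.25], "yaw": 0.0, "jaw": 0.5}

```text
time: 45.45
tcp_pos: [516.9, -119.9, 235.6]
eef_rot: [179.3, -0.2, -19.7]
contact_force: [-0.1, 0.8, -1.0]
gripper_width: 42.2
grip_force: 0.0
```

```bash
python3 th.py
python3 - <<'E'
from h import *
x=lambda p:[*(O+ex*p[0]+ey*p[1]),p[2]]
for n in("top","scene"):
    d=robot.get_image(n);hsv=cv2.cvtColor(d["color"],cv2.COLOR_BGR2HSV);m=cv2.inRange(hsv,(3,100,110),(18,255,255))
    k,l,s,c=cv2.connectedComponentsWithStats(m);print(n,[(c[i].round().tolist(),int(s[i][4])) for i in range(1,k) if s[i][4]>15])
    b=d["color"].max(2)<60;P=proj(d,[x((-55,0,182))])[0].astype(int);q=np.argwhere(b[P[1]-25:P[1]+25,P[0]-15:P[0]+25])
    if len(q): 
        q=q[:,::-1]+[P[0]-15,P[1]-25];r=cv2.boxPoints(cv2.minAreaRect(q.astype(np.float32)));print([sx(plane(d,v,182)).tolist() for v in r])
E
```

```text
at [-218.9   -5.1  235.6] [179.3  -0.2 -19.7] F [-0.1  0.8 -1. ] w 42.2 t 45.45
slide [-0.009 -0.23   0.435] yaw -0.047
top [(-2, 0.4), (0, 1.0), (2, 0.4)]
wrist [(0, 1.0), (2, 0.9), (14, 0.4), (20, 0.3)]
top [([400.0, 260.0], 105), ([349.0, 273.0], 97)]
[[-35.6, 51.7, 182.0], [-35.4, -56.6, 182.0], [-59.1, -56.0, 182.0], [-58.8, 52.1, 182.0]]
scene [([306.0, 231.0], 178), ([387.0, 249.0], 68), ([344.0, 259.0], 63)]
[[-34.9, 50.9, 182.0], [-35.9, -55.2, 182.0], [-59.6, -53.8, 182.0], [-58.1, 52.1, 182.0]]
```

```bash
python3 -c "
from h import *
print(robot.hand_in())"
```

```text
the job is handed in; nothing more can be done
None
```

The muddler is clipped inside the steriliser door, the door is pushed fully shut, and the job is handed in at about 45 s. However, two pushes on the handle read about 75–98 N at the wrist; if any of that went through the gripper's body rather than the fingers, it would break the 40 N limit. I also opened the door with the muddler in hand, then set it back in its rest before clipping it in, and I couldn't see it through the roof after closing.

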